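Load a suspension bush on the press's index table and turn it under the ram

TASK

Stand the loose brass-coloured bush upright in the empty red-rimmed nest on the robot's side of the press's index table, setting it down gently and letting go. Then push the table round anticlockwise (seen from above) by one position, so that it clicks into the next detent with the brass bush directly under the press ram. The two dark bushes must ride along upright in their nests, and the other things on the bench are to be left where they are.

Things in the scene. Friction and masses are not known exactly. Their poses are not given: they have to be found in the camera images.
- bush: The brass-coloured suspension bush to be loaded: a plain upright cylinder 54 mm in diameter and 70 mm tall, 0.3 to 0.65 kg, black rubber face on top. It stands loose on the bench to the left or right in front of the press. Origin at the centre of its underside, z up its axis.
- press: Fixed blue bench press. Origin on the bench under the index table's axis; x points away from the robot, y left, z up. Base plate 150 x 540 x 20 mm. Two columns 60 x 45 mm at y = +-240 mm carry a crosshead along y (70 mm deep, 300 to 380 mm above the bench). Pump block 50 x 50 x 110 mm at y = 288. The round aluminium table is 290 mm in diameter, its top 60 mm above the bench.
- guard_front (a point): Middle of the front bar of the yellow guard, a level grille 300 mm above the bench: 12 mm round bars along y, 410 mm long, at press x = -125 (this one), -80, 80, 125 mm, joined by bars along x at y = +-205. A gripper pointing straight down cannot reach the nests or pins past it; come in under this bar from the robot's side, the tool leaning back towards the robot by about 30 to 50 degrees.
- turntable (a joint): Angle of the index table in rad, positive anticlockwise seen from above. Starts within 0.03 of the detent at 0; sprung detents every 90 degrees (next: 1.571). The resisting torque peaks at 0.6 N m at 22 degrees, vanishes at 45, then pulls the table on into the next detent. Damping 0.3 N m s/rad, slight friction. At a pin: a push of about 5 to 8 N.
- nest_front (a point): Centre of the floor of the empty nest which at the start is on the robot's side; it turns with the table. All nests: floor 60 mm above the bench, centre 90 mm from the table's axis, square, 72 mm inside, with a red rim 4 mm thick and 8 mm high, sides radial and tangential.
- nest_left (a point): Centre of the floor of the nest that is at the left (+y) at the start; holds dark bush A; turns with the table.
- nest_back (a point): Centre of the floor of the nest that is farthest from the robot at the start; holds dark bush B; turns with the table. (The fourth nest, at the right under the ram, is empty.)
- push_pin (a point): Centre of the top of one of the four orange push pins of the table, the one between the front and the left nest at the start; turns with the table. The pins are upright, 16 mm in diameter, 55 mm tall (from 60 to 115 mm above the bench), 125 mm from the table's axis, midway between the nests.
- under_ram (a point): Fixed point on the press at the height of the nest floors (60 mm), straight under the ram: where the brass bush's underside centre must end. The steel ram, 42 mm in diameter, hangs from the crosshead at the right (press x = 0, y = -90 mm); its lower end is 175 mm above the bench. Its cylinder and gauge stand on the crosshead up to 540 mm.
- old_bush_a: Dark steel bush A in the left nest, same size as the brass one (54 mm diameter, 70 mm tall); origin at its underside centre. Rides along.
- old_bush_b: Dark steel bush B in the far nest, same size; origin at its underside centre. Rides along.
- grease_tin: Bystander: blue tin with a yellow band and a bare metal top, 76 mm in diameter, 85 mm tall, on the bench in front of the press, on the other side from the brass bush; origin at its underside centre.
- oil_jug: Bystander: yellow oil jug 70 by 110 by 220 mm tall, left of the press; origin at its underside centre.
- spray_can: Bystander: red spray can, 64 mm in diameter, 180 mm tall, right of the press; origin at its underside centre.
- hammer: Bystander: hammer 280 mm long, lying at the right; origin at mid-length.
- wrench: Bystander: wrench 220 mm long, lying at the left; origin at mid-length.

How it is judged (in metres and radians):
On the way, in this order (a step that is already met when the one before it is completed fails the run):
1. the brass bush stands upright in the front nest, let go, with the table still at its first detent (horizontal distance between bush and nest_front below 0.016 m and z of bush in the frame of nest_front between -0.005 and 0.005 m and angle between bush's own z axis and vertical below 0.1 rad and contact force between the fingers and bush below 0.1 N and value of joint turntable between -0.2 and 0.2 rad), for 0.2 s.
2. the table has been turned anticlockwise into the next detent with the bush in its nest (horizontal distance between bush and nest_front below 0.016 m and z of bush in the frame of nest_front between -0.005 and 0.005 m and angle between bush's own z axis and vertical below 0.1 rad and value of joint turntable between 1.471 and 1.671 rad), for 0.2 s.
At the end, for the whole second after the job is handed in: Table at rest one detent (90 degrees) anticlockwise of its start, within 0.1 rad; brass bush let go, upright (0.1 rad) on the floor of the nest that began in front, within 16 mm of its centre and 25 mm of the point under the ram; both dark bushes upright in their nests (16 mm) (all of step 2 and velocity of joint turntable between -0.05 and 0.05 rad/s and horizontal distance between bush and under_ram below 0.025 m and linear speed of bush below 0.02 m/s and contact force between the fingers and bush below 0.1 N and horizontal distance between old_bush_a and nest_left below 0.016 m and z of old_bush_a in the frame of nest_left between -0.005 and 0.005 m and angle between each of old_bush_a, old_bush_b's own z axis and vertical below 0.1 rad and horizontal distance between old_bush_b and nest_back below 0.016 m and z of old_bush_b in the frame of nest_back between -0.005 and 0.005 m); the robot touches nothing.
It fails at once if the table is turned the wrong way, past the middle to the detent behind (value of joint turntable below -0.7 rad).
It fails at once if the table is turned past the next position, towards the one after (value of joint turntable above 2.3 rad).
It fails at once if the brass bush is slammed against the table or press (over 80 N) (contact force between bush and press above 80 N).
It fails at once if a bystander on the bench is shoved more than 40 mm (distance of any of grease_tin, oil_jug, spray_can, hammer, wrench from where it was at the start of the episode above 0.04 m).
It fails at once if a dark bush is tipped or knocked out of its nest (angle between any of old_bush_a, old_bush_b's own z axis and vertical above 0.5 rad or horizontal distance between old_bush_a and nest_left above 0.03 m or horizontal distance between old_bush_b and nest_back above 0.03 m).
It also fails if it takes over 58 s, if anything falls off the work surface, if the arm or the gripper's body presses on something with over 40 N, if the wrist force passes 120 N, or if a joint passes its speed limit or range.

ROBOT

A 7-joint arm with a two-finger parallel gripper is mounted at the origin on the work surface. World frame = base frame: x ahead of the robot, y to its left, z up, the work surface at z = 0. Lengths are in mm, angles in rad, forces in N, time in s.
With the tool pointing down it reaches from about 400 to 875 mm from the base axis. Payload 4.4 kg.
Tool frame: the origin (TCP) lies between the finger pads; the fingertips stand 22 mm ahead of it and the grasp point (between the pads) lies 3 mm ahead of it; z points along the fingers, y is the line along which they close (so a half turn about z gives the same grasp; the last joint's range is limited). The gripper opens to 85 mm and grips with 20 to 120 N. Pads are 22 mm wide; open, the fingers measure 114 mm over their backs; the gripper's body (76 mm by 85 mm) begins 54 mm behind the grasp point. The pads swing forward as they close: fully open they stand 13 mm farther back than shut.
Start: joints at [1.047, 0.628, 0.038, 1.517, -0.027, 0.996, -0.02], TCP at [287.313, -583.069, 218.013] pointing down, gripper open.
Joint ranges: [-3.06, 3.06], [-0.37, 2.12], [-1.25, 1.32], [0.18, 2.47], [-1.1, 4.24], [0.23, 1.98], [-2.94, 2.94]. Speed limits (rad/s): [2.57, 2.57, 3.14, 3.14, 3.14, 3.14, 3.14].

INTERFACE

Orientations are given as [roll, pitch, yaw] about the fixed x, y, z axes, in that order (R = Rz(yaw) Ry(pitch) Rx(roll)).
In Python, from cell import ctrl gives the robot as it stands.
- The arm moves only by the tool step_arm, never from a script. Its argument "plan" is a list of rows, each an object of numbers: "dx", "dy", "dz": the shift along the tool's x, y, z scaled (see below); "ax", "ay", "az": the turn, a rotation vector about the tool's x, y, z scaled (see below); "gripper": the opening, from 0 (shut) to 1 (fully open). A call has 1 to 20 rows; each row shifts and turns the commanded pose from where the row before left it, along the tool's axes as they then stand; what a row does not reach is not made up. The controller multiplies each number of a shift by 0.3 m and each number of a turn by 90 degrees. A row lasts 1/8 s, in which the tool goes at most 62.5 mm and 10.7 degrees, less where a joint would pass 70% of its speed; a pose out of reach is approached as far as the arm can. A call with a number of a shift or a turn outside -1 to 1 is refused whole. A call with a gripper value outside its range is refused whole. The fingers move at their own pace and stop on an object; the grip force is fixed at half the most. Time passes only in rows, so rows that do not move let the fingers close. It gives the time, the measured TCP pose, the force, the opening and the grip force at its end, in the units of the state.
- ctrl.read_state(): the state, without advancing time (a new reading comes with each control period).
- ctrl.get_image(name): name is "scene" or "top" or "wrist"; returns a dict with "color" (420x560x3 uint8, red, green, blue), "range_z" (420x560 float32, mm along the optical axis (not along the pixel's ray), 0 where there is no reading), "fx", "fy", "cx", "cy" (pixels), "T" (4x4, takes a point from camera to world coordinates); the wrist camera has in their place "T_tool_cam" (4x4, takes a point from camera to tool coordinates, whose origin is the TCP and whose axes are the flange's). Camera axes: x right, y down, z forward; pixel columns grow to the right and rows downward; lengths in mm; the calibration is good to about 2 mm. A picture is of the moment at which its call begins: read the wrist's pose just before it.
- ctrl.finish_job(): hands the job in; it is judged then, once.
The state is a dict: "clock": time; "qpos": joint angles; "qd": joint speeds; "tau": joint torques, N m; "eef_pos": TCP position; "tool_rot": TCP orientation; "force": force on the tool from outside, world axes, zero at the start; "torque": the same for the moment, N m; "width": finger opening in mm; "gripper_force": force on a finger pad.
Only numpy, scipy, OpenCV 4.12 (cv2) and the standard library are available. Lean on these libraries where they do the work, as an engineer would, in place of code of your own. Each camera call takes 0.05 s, during which the arm holds its last target. There are 200 camera calls.

## Working session

There is one attempt and no reset: what is moved stays moved. The work goes in short steps, Python scripts to look and compute and a tool call to move; the robot and the scene stay as the last step left them, time stands still between calls to the robot, and variables do not carry over. Pictures are saved under pics/ and viewed, at most 10 in all, crops included, and the job is handed in when it is done.

Besides the shell and the picture viewer there is one more tool, called after ">>>" by a JSON object that holds its "name" and its "arguments". step_arm: Moves the arm, as the interface text tells. Shifts and turns lie within -1 to 1; 1 stands for 0.3 m of shift or 90 degrees of turn. Its arguments: {"type":"object","properties":{"plan":{"type":"array"}},"required":["plan"]}

```bash
mkdir -p pics; ls
cat > h.py <<'E'
import numpy as np, cv2
from cell import ctrl
from scipy.spatial.transform import Rotation as R
def px(im,u,v,T=None):
    z=im["range_z"][v,u]; T=im["T"] if T is None else T
    return (T@[(u-im["cx"])*z/im["fx"],(v-im["cy"])*z/im["fy"],z,1])[:3]
def cloud(im,T=None):
    T=im["T"] if T is None else T
    z=im["range_z"]; v,u=np.indices(z.shape)
    P=np.stack([(u-im["cx"])*z/im["fx"],(v-im["cy"])*z/im["fy"],z,np.ones_like(z)],-1)@np.asarray(T).T
    P[z==0]=np.nan
    return P[...,:3]
E
python3 - <<'E'
from h import *
s=ctrl.read_state(); print(s)
for n in("scene","top"):
    im=ctrl.get_image(n); np.save(f"{n}.npy",im,allow_pickle=True)
    cv2.imwrite(f"pics/{n}0.png",cv2.resize(im["color"][...,::-1],(800,600)))
    print(n,im["fx"],np.round(im["T"],3).tolist())
E
```

```text
pics
{'clock': 0.0, 'qpos': array([ 1.04722352,  0.62929306,  0.03840909,  1.51835655, -0.02704192,
        0.99629966, -0.02000654]), 'qd': array([-0.00130713, -0.00147187,  0.00182385,  0.00152147,  0.00029693,
       -0.00114157,  0.0002611 ]), 'tau': array([ 1.52028692e-04, -5.63409519e+01,  1.22635368e+00, -1.93454719e+01,
        1.10242702e-02,  1.04923625e-02, -2.97564299e-06]), 'eef_pos': array([ 287.04120373, -582.4749106 ,  217.12654698]), 'tool_rot': array([-3.13975211e+00, -3.31412100e-05,  4.57770267e-01]), 'force': array([-0.37680011, -0.25134916, -0.4221329 ]), 'torque': array([-0.01200215,  0.01264183, -0.01359786]), 'gripper_force': 0.0, 'width': 85.38629656781104}
scene 492.2963173912858 [[0.935, 0.338, -0.111, 724.577], [0.355, -0.891, 0.282, -431.63], [-0.004, -0.303, -0.953, 1534.837], [0.0, 0.0, 0.0, 1.0]]
top 508.50926155158635 [[0.044, -0.976, 0.213, 215.497], [-0.999, -0.043, 0.012, -15.244], [-0.003, -0.213, -0.977, 1813.699], [0.0, 0.0, 0.0, 1.0]]
```

View pics/scene0.png

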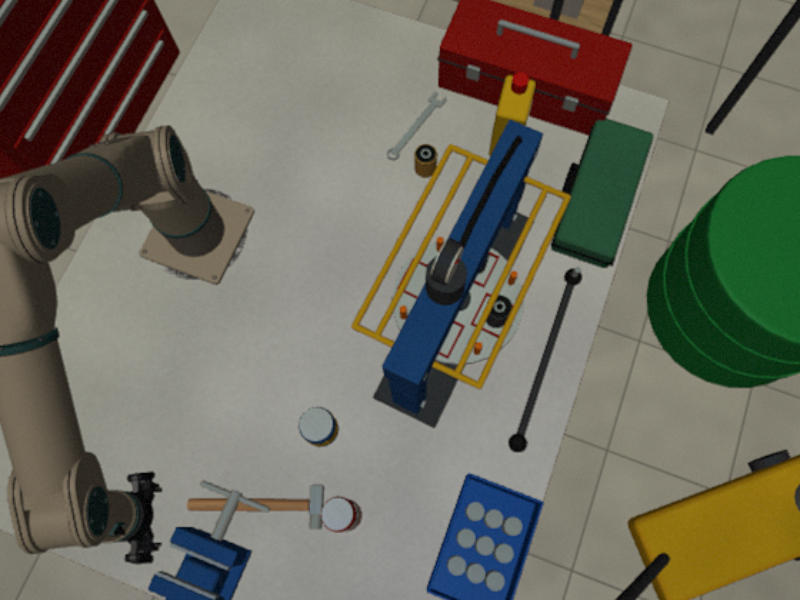

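View pics/top0.png

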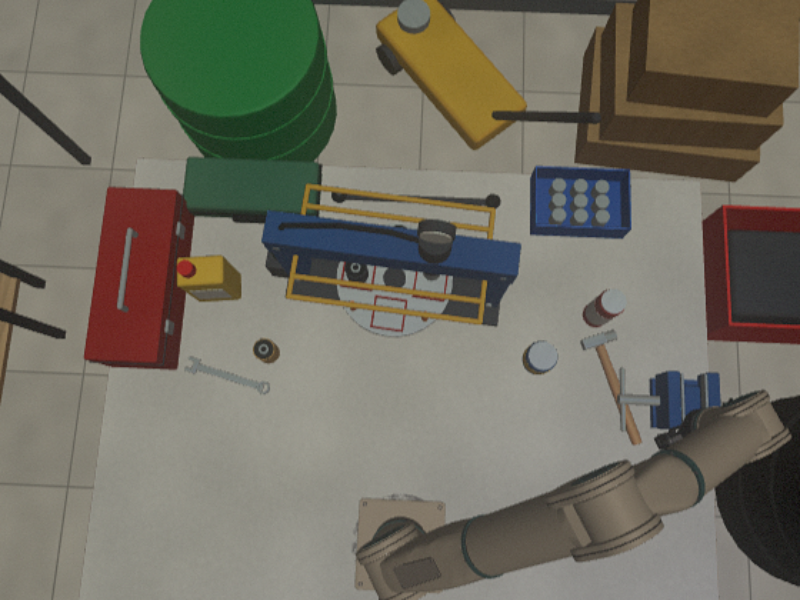

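The brass bush is front-left: its top is at (263,346) in the top view and (426,153) in the scene view. The pins in the scene view are at (440,240), (404,311), (513,276) and (478,347). The nests line up with the press.

```bash
cat >> h.py <<'E'
def ray(im,u,v,z):
    T=np.asarray(im["T"]); d=T[:3,:3]@[(u-im["cx"])/im["fx"],(v-im["cy"])/im["fy"],1]; o=T[:3,3]
    return o+d*(z-o[2])/d[2]
E
python3 - <<'E'
from h import *
S=np.load("scene.npy",allow_pickle=True).item(); T=np.load("top.npy",allow_pickle=True).item()
k=.7
for n,im,L in(("S",S,dict(bush=(426,153,70),tin=(317,425,85),pFL=(440,240,115),pFR=(404,311,115),pBL=(513,275,115),pBR=(478,346,115),gFR=(357,327,300),gFL=(449,149,300),gBR=(482,385,300),gBL=(567,200,300))),
 ("T",T,dict(bush=(263,346,70),tin=(541,355,85),pFR=(425,318,115),gFL=(289,296,300),gFR=(482,322,300),gBL=(308,187,300),gBR=(493,211,300)))):
    for a,(u,v,z) in L.items(): print(n,a,ray(im,u*k,v*k,z).round(1))
# clouds
for n,im in(("S",S),("T",T)):
    P=cloud(im); c=im["color"].astype(int)
    x,y,z=P[...,0],P[...,1],P[...,2]
    m=(z>60)&(z<78)&(np.hypot(x-460,y-310)<80); print(n,"bush",m.sum(),np.nanmedian(P[m],0), ((np.nanmax(P[m],0)+np.nanmin(P[m],0))/2) if m.any() else 0)
    m=(c[...,0]>130)&(c[...,1]>95)&(c[...,2]<70)&(z>285)&(z<315)
    p=P[m]; print(n,"guard",m.sum())
    if m.sum()>20: print(cv2.minAreaRect(p[:,:2].astype(np.float32)), p[:,2].mean())
    m=(c[...,0]>c[...,1]*1.6)&(c[...,1]>c[...,2]*1.3)&(z>90)&(z<125)
    k_,lab=cv2.connectedComponents(m.astype(np.uint8))
    for i in range(1,k_):
        if (lab==i).sum()>3: print(n,"pin",(lab==i).sum(),P[lab==i].mean(0).round(1))
E
```

```text
S bush [446.3 352.1  70. ]
S tin [ 460.4 -322.3   85. ]
S pFL [558.3 139.1 115. ]
S pFR [543.1 -39.5 115. ]
S pBL [732.6 118.4 115. ]
S pBR [714.2 -55.9 115. ]
S gFR [ 497.6 -149.4  300. ]
S gFL [529.4 253.4 300. ]
S gBR [ 745.7 -169.6  300. ]
S gBL [780.3 229.6 300. ]
T bush [447.8 350.7  70. ]
T tin [ 453.3 -318.4   85. ]
T pFR [525.5 -37.6 115. ]
T gFL [526.7 256.3 300. ]
T gFR [ 488.4 -155.8  300. ]
T gBL [773.5 233.9 300. ]
T gBR [ 735.6 -174.3  300. ]
S bush 193 [446.88124846 348.26086031  69.62988424] [446.41372666 349.25224696  68.24734817]
S guard 2241
((635.0148315429688, 44.22300720214844), (423.6869201660156, 259.80694580078125), 84.75010681152344) 305.0487019727258
S pin 5 [403.8 573.4 102.5]
S pin 26 [437.8 574.8 100.6]
S pin 13 [510.7 573.4  98.8]
S pin 4 [533.2 574.7  99.7]
S pin 25 [663.9 573.4 103. ]
S pin 4 [740.2 572.8  94.6]
S pin 15 [756.1 573.9 103.1]
S pin 7 [781.7 574.2  98.8]
S pin 6 [797.1 575.8  97.1]
S pin 24 [557.2 137.1 109.8]
S pin 27 [732.1 118.7 109.6]
S pin 27 [538.7 -37.4 111. ]
S pin 27 [713.9 -56.8 108.5]
T bush 184 [441.80569818 347.79021844  70.57382073] [443.18384324 349.76792934  68.99423465]
T guard 1573
((632.314208984375, 42.41728210449219), (419.40106201171875, 260.3399963378906), 84.54478454589844) 305.6185660599387
```

```bash
cat >> h.py <<'E'
def rot(az,tilt): return R.from_euler("ZXY",[az,180,tilt],degrees=True)  # tool x along az, leaning back by tilt
def legs(tr,p,Q,*pts):
    """row (tool units) and count for straight legs at orientation Q"""
    for q in pts:
        d=Q.inv().apply(np.array(q,float)-p)/300; n=int(np.ceil(np.linalg.norm(d)/.19)); print(n,"x",(d/n).round(4),"total",d.round(4)); p=np.array(q,float)
def turn(Q0,Q1):
    v=np.degrees((Q0.inv()*Q1).as_rotvec())/90; n=int(np.ceil(np.linalg.norm(v)/.11)); print("turn",n,"x",(v/n).round(4))
def now():
    s=ctrl.read_state(); return s["eef_pos"],R.from_euler("xyz",s["tool_rot"]),s
E
python3 - <<'E'
from h import *
p,Q,s=now()
print(rot(38,45).as_matrix().round(2))
legs(0,p,Q,(350,-450,350),(440,-60,350),(440,160,350),(373,293,300))
turn(Q,rot(38,0)); turn(rot(38,0),rot(38,45))
E
```

```text
[[ 0.56  0.62  0.56]
 [ 0.44 -0.79  0.44]
 [ 0.71  0.   -0.71]]
4 x [ 0.0959 -0.0761 -0.1105] total [ 0.3836 -0.3043 -0.4422]
8 x [ 0.1055 -0.1292  0.0002] total [ 0.8436 -1.0336  0.0017]
4 x [ 0.081  -0.1645  0.0003] total [ 0.3241 -0.6578  0.0011]
3 x [-0.0015 -0.1654  0.0558] total [-0.0044 -0.4961  0.1675]
turn 2 x [-0.0005 -0.     -0.0654]
turn 5 x [0.  0.1 0. ]
```

>>> {"name": "step_arm", "arguments": {"plan": [{"dx": 0.096, "dy": -0.076, "dz": -0.11, "gripper": 1}, {"dx": 0.096, "dy": -0.076, "dz": -0.11, "gripper": 1}, {"dx": 0.096, "dy": -0.076, "dz": -0.11, "gripper": 1}, {"dx": 0.096, "dy": -0.076, "dz": -0.11, "gripper": 1}, {"dx": 0.105, "dy": -0.13, "gripper": 1}, {"dx": 0.105, "dy": -0.13, "gripper": 1}, {"dx": 0.105, "dy": -0.13, "gripper": 1}, {"dx": 0.105, "dy": -0.13, "gripper": 1}, {"dx": 0.105, "dy": -0.13, "gripper": 1}, {"dx": 0.105, "dy": -0.13, "gripper": 1}, {"dx": 0.105, "dy": -0.13, "gripper": 1}, {"dx": 0.105, "dy": -0.13, "gripper": 1}]}}

```text
invalid input
```

>>> {"name": "step_arm", "arguments": {"plan": [{"dx": 0.096, "dy": -0.076, "dz": -0.11, "ax": 0, "ay": 0, "az": 0, "gripper": 1}, {"dx": 0.096, "dy": -0.076, "dz": -0.11, "ax": 0, "ay": 0, "az": 0, "gripper": 1}, {"dx": 0.096, "dy": -0.076, "dz": -0.11, "ax": 0, "ay": 0, "az": 0, "gripper": 1}, {"dx": 0.096, "dy": -0.076, "dz": -0.11, "ax": 0, "ay": 0, "az": 0, "gripper": 1}]}}

```text
clock: 0.6
eef_pos: [350.6, -448.9, 350.7]
tool_rot: [-3.141, 0.0, 0.458]
force: [0.4, -0.6, 0.8]
width: 85.3
gripper_force: 0.0
```

>>> {"name": "step_arm", "arguments": {"plan": [{"dx": 0.105, "dy": -0.13, "dz": 0, "ax": 0, "ay": 0, "az": 0, "gripper": 1}, {"dx": 0.105, "dy": -0.13, "dz": 0, "ax": 0, "ay": 0, "az": 0, "gripper": 1}, {"dx": 0.105, "dy": -0.13, "dz": 0, "ax": 0, "ay": 0, "az": 0, "gripper": 1}, {"dx": 0.105, "dy": -0.13, "dz": 0, "ax": 0, "ay": 0, "az": 0, "gripper": 1}, {"dx": 0.105, "dy": -0.13, "dz": 0, "ax": 0, "ay": 0, "az": 0, "gripper": 1}, {"dx": 0.105, "dy": -0.13, "dz": 0, "ax": 0, "ay": 0, "az": 0, "gripper": 1}, {"dx": 0.105, "dy": -0.13, "dz": 0, "ax": 0, "ay": 0, "az": 0, "gripper": 1}, {"dx": 0.105, "dy": -0.13, "dz": 0, "ax": 0, "ay": 0, "az": 0, "gripper": 1}, {"dx": 0.081, "dy": -0.165, "dz": 0, "ax": 0, "ay": 0, "az": 0, "gripper": 1}, {"dx": 0.081, "dy": -0.165, "dz": 0, "ax": 0, "ay": 0, "az": 0, "gripper": 1}, {"dx": 0.081, "dy": -0.165, "dz": 0, "ax": 0, "ay": 0, "az": 0, "gripper": 1}, {"dx": 0.081, "dy": -0.165, "dz": 0, "ax": 0, "ay": 0, "az": 0, "gripper": 1}, {"dx": -0.001, "dy": -0.165, "dz": 0.056, "ax": 0, "ay": 0, "az": 0, "gripper": 1}, {"dx": -0.001, "dy": -0.165, "dz": 0.056, "ax": 0, "ay": 0, "az": 0, "gripper": 1}, {"dx": -0.001, "dy": -0.165, "dz": 0.056, "ax": 0, "ay": 0, "az": 0, "gripper": 1}, {"dx": 0, "dy": 0, "dz": 0, "ax": 0, "ay": 0, "az": -0.065, "gripper": 1}, {"dx": 0, "dy": 0, "dz": 0, "ax": 0, "ay": 0, "az": -0.065, "gripper": 1}, {"dx": 0, "dy": 0, "dz": 0, "ax": 0, "ay": 0, "az": 0, "gripper": 1}]}}

```text
clock: 2.85
eef_pos: [371.5, 294.1, 299.3]
tool_rot: [-3.142, 0.001, 0.661]
force: [-0.1, 0.1, 0.6]
width: 85.7
gripper_force: 0.0
```

Run:
```python
from h import *
print(now()[2]["qpos"].round(2))
p,Q,s=now(); print(p)
```

```text
[-0.39  0.3  -0.45  1.87  0.15  1.01 -1.81]
[371.54723984 294.11933613 299.27820432]
```

Now the tilt, 45°.

>>> {"name": "step_arm", "arguments": {"plan": [{"dx": 0, "dy": 0, "dz": 0, "ax": 0, "ay": 0.1, "az": 0, "gripper": 1}, {"dx": 0, "dy": 0, "dz": 0, "ax": 0, "ay": 0.1, "az": 0, "gripper": 1}, {"dx": 0, "dy": 0, "dz": 0, "ax": 0, "ay": 0.1, "az": 0, "gripper": 1}, {"dx": 0, "dy": 0, "dz": 0, "ax": 0, "ay": 0.1, "az": 0, "gripper": 1}, {"dx": 0, "dy": 0, "dz": 0, "ax": 0, "ay": 0.1, "az": 0, "gripper": 1}, {"dx": 0, "dy": 0, "dz": 0, "ax": 0, "ay": 0, "az": 0, "gripper": 1}]}}

```text
clock: 3.6
eef_pos: [383.0, 274.7, 296.4]
tool_rot: [3.088, -0.543, 0.657]
force: [0.1, -0.2, -0.3]
width: 85.4
gripper_force: 0.0
```

Run:
```python
from h import *
p,Q,s=now(); print(p,s["qpos"].round(2)); print(Q.as_matrix().round(3))
im=ctrl.get_image("wrist"); cv2.imwrite("pics/w1.png",im["color"][...,::-1])
W=np.eye(4);W[:3,:3]=Q.as_matrix();W[:3,3]=p; im["T"]=W@im["T_tool_cam"]; np.save("w1.npy",im,allow_pickle=True)
P=cloud(im); m=(P[...,2]>64)&(P[...,2]<76)&(np.hypot(P[...,0]-446,P[...,1]-350)<60)
print(m.sum(),np.nanmedian(P[m],0),cv2.minEnclosingCircle(P[m][:,:2].astype(np.float32)))
```

```text
[383.03579214 274.65968498 296.40924795] [ 0.05  0.1  -0.87  2.35  0.82  0.28 -2.48]
[[ 0.678  0.588  0.441]
 [ 0.523 -0.808  0.273]
 [ 0.517  0.045 -0.855]]
1763 [442.26380117 350.32244311  70.47528641] ((443.5132141113281, 351.04034423828125), 27.036434173583984)
```

View pics/w1.png

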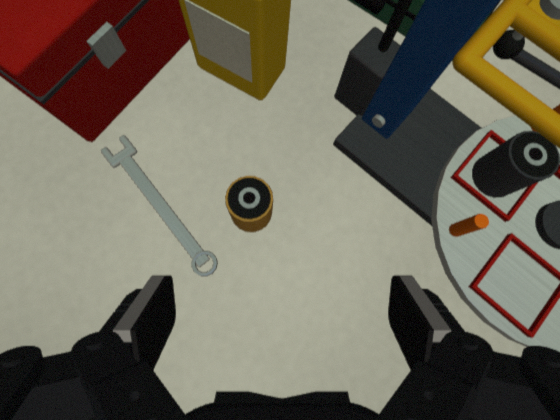

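The wrist view shows the bush clearly, with its top at (249,198), and the depth places it at (443.5,351). The tilt stopped short at about 31° because of a joint limit, so I'll move down and out first and then set a 36° lean.

Run:
```python
from h import *
p,Q,s=now(); G=rot(38,36); z=G.as_matrix()[:,2]; g=np.array([443.5,351,42])-3*z
legs(0,p,Q,g-110*z); turn(Q,G); print(g)
```

```text
3 x [-0.0678 -0.0343  0.1695] total [-0.2034 -0.1029  0.5084]
turn 1 x [ 0.0358  0.0542 -0.0026]
[442.1104567  349.91436979  44.42705098]
```

>>> {"name": "step_arm", "arguments": {"plan": [{"dx": -0.068, "dy": -0.034, "dz": 0.17, "ax": 0, "ay": 0, "az": 0, "gripper": 1}, {"dx": -0.068, "dy": -0.034, "dz": 0.17, "ax": 0, "ay": 0, "az": 0, "gripper": 1}, {"dx": -0.068, "dy": -0.034, "dz": 0.17, "ax": 0, "ay": 0, "az": 0, "gripper": 1}, {"dx": 0, "dy": 0, "dz": 0, "ax": 0.036, "ay": 0.054, "az": -0.003, "gripper": 1}, {"dx": 0, "dy": 0, "dz": 0, "ax": 0, "ay": 0, "az": 0, "gripper": 1}]}}

```text
clock: 4.28
eef_pos: [409.4, 306.1, 228.5]
tool_rot: [3.132, -0.492, 0.666]
force: [0.4, 0.2, 0.6]
width: 85.7
gripper_force: 0.0
```

Run:
```python
from h import *
p,Q,s=now(); G=rot(38,36); z=G.as_matrix()[:,2]; g=np.array([443.5,351,42])-3*z
print(p,s["qpos"].round(2),np.degrees((Q.inv()*G).magnitude()))
print(Q.as_matrix().round(3))
turn(Q,G);legs(0,p,Q,g-110*z);legs(0,p,G,g)
```

```text
[409.36268469 306.11072442 228.48914463] [-0.25  0.3  -0.59  2.33  1.31  0.23 -2.94] 7.832006316880014
[[ 0.693  0.614  0.377]
 [ 0.545 -0.789  0.284]
 [ 0.472  0.009 -0.881]]
turn 1 x [0.0054 0.0868 0.0019]
2 x [-0.0922 -0.0253  0.1301] total [-0.1845 -0.0505  0.2602]
4 x [-0.0546 -0.012   0.1499] total [-0.2183 -0.0479  0.5998]
```

```bash
cat > kin.py <<'E'
from h import *
import itertools
from scipy.optimize import least_squares
p,Q,s=now()
D=[([1.04722352,.62929306,.03840909,1.51835655,-.02704192,.99629966,-.02000654],[287.04,-582.47,217.13],[-3.1397,0,.45777]),
([-.39,.3,-.45,1.87,.15,1.01,-1.81],[371.547,294.119,299.278],[-3.142,.001,.661]),
([.05,.10,-.87,2.35,.82,.28,-2.48],[383.04,274.66,296.41],[3.088,-.543,.657]),
(list(s["qpos"]),list(p),list(s["tool_rot"]))]
def fk(q,sg,c,L):
    M=R.identity(); pos=np.zeros(3)
    for i in range(7):
        a=sg[i]*q[i]+(c if i==6 else 0)
        M=M*R.from_euler("z" if i%2==0 else "y",a)
        if i in(0,2,4,6): pos=pos+M.apply([0,0,L[i//2]])
        if i<6 and i in (1,3,5): pass
    return pos,M
if __name__=="__main__":
    best=[]
    for sg in itertools.product([1,-1],repeat=7):
        for c in np.arange(4)*np.pi/2:
            e=sum((R.from_euler("xyz",r).inv()*fk(q,sg,c,[0]*4)[1]).magnitude() for q,_,r in D)
            best.append((e,sg,c))
    best.sort(key=lambda t:t[0])
    for e,sg,c in best[:3]:
        A=np.vstack([np.array([fk(q,sg,c,np.eye(4)[k])[0] for k in range(4)]).T for q,_,_ in D]); b=np.concatenate([d[1] for d in D])
        L,*_=np.linalg.lstsq(A,b,rcond=None); print(e,sg,c,L,(A@L-b).round(1))
E
python3 kin.py
```

```text
0.015361624711593686 (-1, 1, -1, 1, -1, 1, -1) 1.5707963267948966 [271.96663689 612.72894107 353.21534538 369.85218164] [ 29.2   7.8 -12.1 -21.6   8.4  -1.1 -13.1   6.9   5.4  -4.7  13.8   7.9]
2.0827010350230895 (-1, -1, -1, -1, -1, -1, -1) 1.5707963267948966 [ 186.3832707  -554.22959106 -374.55796423 -363.17464834] [ 20.2  21.7  88.5 -26.4  16.  -78.5 -13.1  16.6 -71.4 -18.2  17.9  61.4]
2.2733174739562143 (1, 1, 1, 1, 1, 1, 1) 3.141592653589793 [ -20.91172565  585.08569865 -530.06163977  658.2360603 ] [-319.8  484.9 -134.4 -491.3   -6.5 -135.4 -253.6 -171.4   96.1 -133.5
 -280.9  173.8]
```

```bash
cat >> kin.py <<'E'
SG=(-1,1,-1,1,-1,1,-1); C=np.pi/2
def basis(q):
    M=R.identity(); B=[np.eye(3)[:, :2]]
    for i in range(7):
        M=M*R.from_euler("z" if i%2==0 else "y",SG[i]*q[i]+(C if i==6 else 0)); m=M.as_matrix()
        if i<6: B.append(m[:,:2] if i%2==0 else m[:,[0]])
        if i%2==0: B.append(m[:,[2]])
    return np.hstack(B),M
def fit(D):
    A=np.vstack([basis(q)[0] for q,_,_ in D]); b=np.concatenate([d[1] for d in D]); n=A.shape[1]
    big=[3,6-0,0]  # placeholder
    w=np.full(n,.02); w[np.linalg.norm(basis(np.zeros(7))[0][2:3],axis=0)>.9]=1e-4
    x=np.linalg.lstsq(np.vstack([A,np.diag(w)]),np.concatenate([b,np.zeros(n)]),rcond=None)[0]
    return x,(A@x-b)
LO=np.array([-3.06,-.37,-1.25,.18,-1.1,.23,-2.94]);HI=np.array([3.06,2.12,1.32,2.47,4.24,1.98,2.94])
def ik(x,p,G,seed,m=.03):
    f=lambda q:np.r_[(basis(q)[0]@x-p)/100,(basis(q)[1].inv()*G).as_rotvec()*3,(q-(LO+HI)/2)/(HI-LO)*.01]
    return least_squares(f,np.clip(seed,LO+m,HI-m),bounds=(LO+m-1e-6,HI-m+1e-6))
def ikerr(x,q,p,G): return np.linalg.norm(basis(q)[0]@x-p),np.degrees((basis(q)[1].inv()*G).magnitude())
E
cat > t.py <<'E'
from kin import *
x,r=fit(D); print(x.round(0),np.abs(r).max())
rng=np.random.default_rng(0)
N=np.array([545.5,51,103]); pin=np.array([557,163,95]); B=np.array([443.5,351,42])
for t in(35,40,45):
  for az in(-6,174):
    tt=t if az==-6 else -t
    for nm,P,a in(("nest",N,az),("bush",B,az+44),("bush0",B,az+20)):
        G=rot(a,tt); p=P-3*G.as_matrix()[:,2]; S=[]
        for k in range(12):
            o=ik(x,p,G,rng.uniform(LO,HI)); e=ikerr(x,o.x,p,G)
            if e[0]<4 and e[1]<1.5: S.append(o.x.round(2))
        S=np.array(S); print(t,az,nm,len(S)); print(np.unique(S.round(1),axis=0)[:4] if len(S) else "")
E
python3 t.py
```

```text
[  4.   3.  -3. -14. 320.  -4.   0. -20. 564.  -6.   4.   1. 377.  -7.
 358.] 0.023833780678103267
35 -6 nest 0

35 -6 bush 6
[[-0.1  1.  -1.   2.4  2.3  1.1  2.6]]
35 -6 bush0 7
[[-0.8  0.8 -0.3  2.4  2.2  0.8  1.8]]
35 174 nest 0

35 174 bush 7
[[-0.1  1.  -1.   2.4  2.3  1.1 -0.6]]
35 174 bush0 10
[[-1.6  1.3  1.3  2.4  4.   0.9  2.9]
 [-0.6  0.8 -0.5  2.4  2.2  0.9 -1.2]]
40 -6 nest 0

40 -6 bush 0

40 -6 bush0 6
[[-0.4  1.  -0.9  2.4  2.1  1.4  2. ]]
40 174 nest 0

40 174 bush 0

40 174 bush0 7
[[-0.4  1.  -1.   2.4  2.1  1.4 -1.1]]
45 -6 nest 0

45 -6 bush 0

45 -6 bush0 0

45 174 nest 0

45 174 bush 0

45 174 bush0 0
```

```bash
cat > log.py <<'E'
from h import *
import json,os
D=json.load(open("D.json")) if os.path.exists("D.json") else []
p,Q,s=now(); D.append([list(s["qpos"]),list(p),list(s["tool_rot"])]); json.dump(D,open("D.json","w")); print(len(D),p.round(1),s["qpos"].round(2))
E
python3 log.py
```

```text
1 [409.4 306.1 228.5] [-0.25  0.3  -0.59  2.33  1.31  0.23 -2.94]
```

>>> {"name": "step_arm", "arguments": {"plan": [{"dx": 0, "dy": 0, "dz": 0, "ax": 0, "ay": -0.05, "az": -0.1, "gripper": 1}, {"dx": 0, "dy": 0, "dz": 0, "ax": 0, "ay": 0, "az": -0.11, "gripper": 1}, {"dx": 0, "dy": 0, "dz": 0, "ax": 0, "ay": 0, "az": -0.11, "gripper": 1}, {"dx": 0, "dy": 0, "dz": 0, "ax": 0, "ay": 0, "az": -0.11, "gripper": 1}, {"dx": 0, "dy": 0, "dz": 0, "ax": 0, "ay": 0, "az": -0.11, "gripper": 1}, {"dx": 0, "dy": 0, "dz": 0, "ax": 0, "ay": 0, "az": -0.11, "gripper": 1}, {"dx": 0, "dy": 0, "dz": 0, "ax": 0, "ay": 0, "az": -0.11, "gripper": 1}, {"dx": 0, "dy": 0, "dz": 0, "ax": 0, "ay": 0, "az": -0.11, "gripper": 1}, {"dx": 0, "dy": 0, "dz": 0, "ax": 0, "ay": 0, "az": -0.11, "gripper": 1}, {"dx": 0, "dy": 0, "dz": 0, "ax": 0, "ay": 0, "az": 0, "gripper": 1}]}}

```text
clock: 5.52
eef_pos: [412.3, 305.8, 228.9]
tool_rot: [2.684, -0.028, 2.131]
force: [0.6, -0.1, 0.3]
width: 85.3
gripper_force: 0.0
```

```bash
python3 log.py
```

```text
2 [412.3 305.8 228.9] [-0.01  0.37 -0.93  2.29  1.24  0.42 -1.4 ]
```

>>> {"name": "step_arm", "arguments": {"plan": [{"dx": 0, "dy": 0, "dz": 0, "ax": 0, "ay": 0, "az": -0.11, "gripper": 1}, {"dx": 0, "dy": 0, "dz": 0, "ax": 0, "ay": 0, "az": -0.11, "gripper": 1}, {"dx": 0, "dy": 0, "dz": 0, "ax": 0, "ay": 0, "az": -0.11, "gripper": 1}, {"dx": 0, "dy": 0, "dz": 0, "ax": 0, "ay": 0, "az": -0.11, "gripper": 1}, {"dx": 0, "dy": 0, "dz": 0, "ax": 0, "ay": 0, "az": -0.11, "gripper": 1}, {"dx": 0, "dy": 0, "dz": 0, "ax": 0, "ay": 0, "az": -0.11, "gripper": 1}, {"dx": 0, "dy": 0, "dz": 0, "ax": 0, "ay": 0, "az": -0.11, "gripper": 1}, {"dx": 0, "dy": 0, "dz": 0, "ax": 0, "ay": 0, "az": -0.11, "gripper": 1}, {"dx": 0, "dy": 0, "dz": 0, "ax": 0, "ay": 0, "az": -0.11, "gripper": 1}, {"dx": 0, "dy": 0, "dz": 0, "ax": 0, "ay": 0, "az": 0, "gripper": 1}]}}

```text
clock: 6.78
eef_pos: [412.2, 305.9, 228.9]
tool_rot: [3.101, 0.457, -2.615]
force: [-0.5, 0.0, -0.6]
width: 85.2
gripper_force: 0.0
```

```bash
python3 log.py
python3 - <<'E'
from h import *
p,Q,s=now(); print(Q.as_matrix().round(2)); G=rot(218,-36); turn(Q,G); z=G.as_matrix()[:,2]; g=np.array([443.5,351,42])-3*z
legs(0,p,Q,g-110*z,g-60*z)
E
```

```text
3 [412.2 305.9 228.9] [ 0.12  0.46 -1.16  2.29  1.31  0.56  0.08]
[[-0.78 -0.52  0.36]
 [-0.45  0.85  0.26]
 [-0.44  0.04 -0.9 ]]
turn 2 x [-0.0096 -0.0538 -0.0384]
2 x [0.0942 0.0184 0.1319] total [0.1885 0.0367 0.2637]
1 x [-0.0276  0.0067  0.1642] total [-0.0276  0.0067  0.1642]
```

>>> {"name": "step_arm", "arguments": {"plan": [{"dx": 0.094, "dy": 0.018, "dz": 0.132, "ax": 0, "ay": 0, "az": 0, "gripper": 1}, {"dx": 0.094, "dy": 0.018, "dz": 0.132, "ax": 0, "ay": 0, "az": 0, "gripper": 1}, {"dx": 0, "dy": 0, "dz": 0, "ax": -0.01, "ay": -0.054, "az": -0.038, "gripper": 1}, {"dx": 0, "dy": 0, "dz": 0, "ax": -0.01, "ay": -0.054, "az": -0.038, "gripper": 1}, {"dx": 0, "dy": 0, "dz": 0, "ax": 0, "ay": 0, "az": 0, "gripper": 1}]}}

```text
clock: 7.4
eef_pos: [418.6, 327.6, 151.7]
tool_rot: [3.141, 0.596, -2.481]
force: [-0.3, -0.1, 0.1]
width: 85.5
gripper_force: 0.0
```

```bash
python3 log.py
cat > t.py <<'E'
from kin import *
import json
D=D[:1]+json.load(open("D.json"))
x,r=fit(D); print(x.round(1),np.abs(r).max())
p,Q,s=now(); q0=s["qpos"]
G=rot(218,-36); turn(Q,G); z=G.as_matrix()[:,2]; g=np.array([443.5,351,42])-3*z
legs(0,p,Q,g-110*z); legs(0,g-110*z,G,g)
rng=np.random.default_rng(0)
N=np.array([545.5,51,103])
for t in(33,37,41):
  for az in(-30,-18,-6,6,18,30,42,54):
    G=rot(az+180,-t); p=N-3*G.as_matrix()[:,2]; S=[]
    for k in range(7):
        o=ik(x,p,G,q0 if k==0 else rng.uniform(LO,HI)); e=ikerr(x,o.x,p,G)
        if e[0]<4 and e[1]<1.5: S.append(o.x.round(2))
    print(t,az,len(S),S[0] if S else "")
E
python3 t.py
```

```text
4 [418.6 327.6 151.7] [ 0.03  0.8  -1.24  2.47  1.99  0.93 -0.44]
[ 2.000e-01 -1.400e+00 -1.900e+00 -1.120e+01  3.390e+02  1.100e+00
 -9.000e-01 -1.580e+01  5.589e+02 -6.000e-01 -5.000e-01 -5.000e-01
  3.823e+02  2.000e-01  3.667e+02] 0.011157362079302402
turn 1 x [-0.0007 -0.0203 -0.0015]
1 x [ 0.1237  0.0101 -0.0104] total [ 0.1237  0.0101 -0.0104]
2 x [-0.      0.      0.1833] total [-0.      0.      0.3667]
33 -30 5 [-0.1   0.68 -0.52  2.31  1.75  0.81 -1.08]
33 -18 5 [ 0.01  0.68 -0.58  2.39  1.98  0.78 -1.05]
33 -6 4 [ 0.15  0.69 -0.64  2.44  2.2   0.75 -0.96]
33 6 4 [ 0.58  0.95 -1.22  2.44  2.05  1.02 -0.41]
33 18 6 [ 0.51  0.76 -0.84  2.43  2.43  0.59 -0.53]
33 30 5 [ 0.72  0.85 -1.03  2.38  2.26  0.5  -0.04]
33 42 3 [ 0.87  0.97 -1.19  2.3   1.88  0.47  0.62]
33 54 3 [ 0.92  1.01 -1.22  2.2   1.45  0.43  1.28]
37 -30 6 [-0.19  0.7  -0.46  2.35  1.84  0.87 -1.23]
37 -18 4 [-0.08  0.7  -0.5   2.44  2.1   0.86 -1.22]
37 -6 0 
37 6 0 
37 18 0 
37 30 5 [ 0.68  0.83 -0.9   2.43  2.65  0.51 -0.39]
37 42 5 [ 0.9   0.99 -1.16  2.33  2.12  0.43  0.43]
37 54 4 [ 0.96  1.05 -1.22  2.23  1.56  0.37  1.22]
41 -30 5 [-0.28  0.73 -0.39  2.39  1.9   0.93 -1.36]
41 -18 0 
41 -6 0 
41 6 0 
41 18 0 
41 30 0 
41 42 3 [ 0.91  1.   -1.12  2.37  2.42  0.41  0.19]
41 54 5 [ 1.01  1.09 -1.22  2.25  1.7   0.32  1.14]
```

```bash
cat > t2.py <<'E'
from kin import *
import json
D=D[:1]+json.load(open("D.json")); x,_=fit(D)
p,Q,s=now(); G=rot(189,-36); z=G.as_matrix()[:,2]; g=np.array([443.5,351,42])-3*z; pre=g-110*z
b=p-Q.as_matrix()[:,2]*60
q=s["qpos"]
for P,O in((b,Q),(pre,G),(g,G)):
    o=ik(x,P,O,q); q=o.x; print(P.round(0),q.round(2),ikerr(x,q,P,O))
turn(Q,G); legs(0,b,G,pre); legs(0,pre,G,g)
E
python3 t2.py
```

```text
[392. 307. 201.] [ 0.1   0.55 -1.22  2.44  1.79  0.66 -0.31] (np.float64(8.12576369149026), np.float64(1.889839813367872))
[378. 341. 133.] [-0.79  0.62 -0.53  2.44  1.81  0.85 -1.2 ] (np.float64(0.0006488731017127164), np.float64(0.00016731133811477295))
[442. 351.  44.] [-0.69  0.86 -0.49  2.36  2.08  0.93 -1.29] (np.float64(0.0005836280497080313), np.float64(0.00014520758227886307))
turn 3 x [ 0.0615 -0.0066  0.0874]
2 x [0.0782 0.0591 0.083 ] total [0.1565 0.1183 0.166 ]
2 x [ 0.     -0.      0.1833] total [ 0.     -0.      0.3667]
```

>>> {"name": "step_arm", "arguments": {"plan": [{"dx": 0, "dy": 0, "dz": -0.03, "ax": 0.061, "ay": -0.006, "az": 0.087, "gripper": 1}, {"dx": 0, "dy": 0, "dz": 0, "ax": 0.061, "ay": -0.006, "az": 0.087, "gripper": 1}, {"dx": 0, "dy": 0, "dz": 0, "ax": 0.061, "ay": -0.006, "az": 0.087, "gripper": 1}, {"dx": 0, "dy": 0, "dz": 0, "ax": 0, "ay": 0, "az": 0, "gripper": 1}]}}

```text
clock: 7.9
eef_pos: [414.3, 328.0, 161.9]
tool_rot: [3.14, 0.63, -2.975]
force: [-0.3, -1.1, 0.2]
width: 85.3
gripper_force: 0.0
```

```bash
python3 log.py
python3 - <<'E'
from h import *
p,Q,s=now(); G=rot(189,-36); z=G.as_matrix()[:,2]; g=np.array([443.5,351,42])-3*z; pre=g-110*z
turn(Q,G); legs(0,p,Q,pre); legs(0,p,G,pre)
E
```

```text
5 [414.3 328.  161.9] [-0.28  0.78 -1.19  2.39  1.69  1.24 -0.9 ]
turn 1 x [0.0042 0.001  0.0046]
1 x [0.1469 0.0616 0.0104] total [0.1469 0.0616 0.0104]
1 x [0.1474 0.0606 0.0103] total [0.1474 0.0606 0.0103]
```

>>> {"name": "step_arm", "arguments": {"plan": [{"dx": 0.074, "dy": 0.03, "dz": 0.005, "ax": 0.004, "ay": 0.001, "az": 0.005, "gripper": 1}, {"dx": 0.074, "dy": 0.03, "dz": 0.005, "ax": 0, "ay": 0, "az": 0, "gripper": 1}, {"dx": 0, "dy": 0, "dz": 0, "ax": 0, "ay": 0, "az": 0, "gripper": 1}]}}

```text
clock: 8.28
eef_pos: [378.1, 337.2, 131.8]
tool_rot: [-3.138, 0.626, -2.982]
force: [0.5, -0.1, -0.8]
width: 85.7
gripper_force: 0.0
```

```bash
python3 log.py
python3 - <<'E'
from h import *
p,Q,s=now(); G=rot(189,-36); z=Q.as_matrix()[:,2]; g=np.array([443.5,351,42])-3*z
turn(Q,G); legs(0,p,Q,g)
im=ctrl.get_image("wrist"); cv2.imwrite("pics/w2.png",im["color"][...,::-1])
W=np.eye(4);W[:3,:3]=Q.as_matrix();W[:3,3]=p; P=cloud(im,W@im["T_tool_cam"]); m=(P[...,2]>64)&(P[...,2]<76)&(np.hypot(P[...,0]-446,P[...,1]-350)<60)
print(m.sum(),np.nanmedian(P[m],0),cv2.minEnclosingCircle(P[m][:,:2].astype(np.float32)))
E
```

```text
6 [378.1 337.2 131.8] [-0.42  0.85 -1.16  2.44  1.7   1.32 -1.06]
turn 1 x [-0.0013 -0.0017  0.0012]
2 x [-0.0026  0.006   0.1815] total [-0.0052  0.0121  0.3629]
2930 [435.67989503 350.31789202  70.83277174] ((442.724365234375, 352.3414306640625), 28.046751022338867)
```

>>> {"name": "step_arm", "arguments": {"plan": [{"dx": -0.001, "dy": 0.003, "dz": 0.091, "ax": 0, "ay": 0, "az": 0, "gripper": 1}, {"dx": -0.001, "dy": 0.003, "dz": 0.091, "ax": 0, "ay": 0, "az": 0, "gripper": 1}, {"dx": -0.001, "dy": 0.003, "dz": 0.091, "ax": 0, "ay": 0, "az": 0, "gripper": 1}, {"dx": -0.001, "dy": 0.004, "dz": 0.09, "ax": 0, "ay": 0, "az": 0, "gripper": 1}, {"dx": 0, "dy": 0, "dz": 0, "ax": 0, "ay": 0, "az": 0, "gripper": 1}]}}

```text
clock: 8.95
eef_pos: [444.1, 349.2, 44.3]
tool_rot: [-3.138, 0.627, -2.989]
force: [-0.3, -0.2, 0.7]
width: 85.4
gripper_force: 0.0
```

```bash
python3 log.py
python3 - <<'E'
from h import *
p,Q,s=now(); G=rot(189,-36); z=Q.as_matrix()[:,2]; g=np.array([443.2,351.5,42])-3*z
turn(Q,G); legs(0,p,Q,g)
E
```

```text
7 [444.1 349.2  44.3] [-0.37  1.07 -1.01  2.34  1.96  1.35 -1.03]
turn 1 x [-0.0042 -0.001  -0.0025]
1 x [ 0.0059  0.0081 -0.0049] total [ 0.0059  0.0081 -0.0049]
```

Well centred, so I'll close on it.

>>> {"name": "step_arm", "arguments": {"plan": [{"dx": 0.006, "dy": 0.006, "dz": -0.005, "ax": -0.004, "ay": 0, "az": 0, "gripper": 1}, {"dx": 0, "dy": 0, "dz": 0, "ax": 0, "ay": 0, "az": 0, "gripper": 0}, {"dx": 0, "dy": 0, "dz": 0, "ax": 0, "ay": 0, "az": 0, "gripper": 0}, {"dx": 0, "dy": 0, "dz": 0, "ax": 0, "ay": 0, "az": 0, "gripper": 0}, {"dx": 0, "dy": 0, "dz": 0, "ax": 0, "ay": 0, "az": 0, "gripper": 0}, {"dx": 0, "dy": 0, "dz": 0, "ax": 0, "ay": 0, "az": 0, "gripper": 0}, {"dx": 0, "dy": 0, "dz": 0, "ax": 0, "ay": 0, "az": 0, "gripper": 0}, {"dx": 0, "dy": 0, "dz": 0, "ax": 0, "ay": 0, "az": 0, "gripper": 0}]}}

```text
clock: 9.95
eef_pos: [440.0, 352.5, 46.8]
tool_rot: [3.138, 0.63, -2.985]
force: [-4.7, -5.0, 10.1]
width: 46.4
gripper_force: 58.0
```

```bash
python3 log.py
cat > t3.py <<'E'
from kin import *
import json
D=D[:1]+json.load(open("D.json")); x,r=fit(D); print(np.abs(r).max())
p,Q,s=now(); z=Q.as_matrix()[:,2]; print(rot(189,-36).inv().__mul__(Q).as_rotvec())
c,si=np.cos(np.radians(-5.5)),np.sin(np.radians(-5.5)); ex=np.array([c,si,0])
N=np.array([545.5,51,p[2]+60]); 
for az in(-30,-24,-18,-12):
    print(az); Q1=R.from_euler("z",az-9,degrees=True)*Q; off=p-np.array([443.2,351.5,p[2]]); off=R.from_euler("z",az-9,degrees=True).apply(off)
    q=s["qpos"]
    for nm,P in(("lift",None),("stage",N+off-150*ex+[0,0,20]),("in",N+off+[0,0,20]),("down",N+off)):
        if P is None: o=ik(x,p+[0,0,80],Q,q); P,O=p+[0,0,80],Q
        else: O=Q1; o=ik(x,P,O,q)
        q=o.x; print(nm,P.round(1),q.round(2),np.round(ikerr(x,q,P,O),2))
E
python3 t3.py
```

```text
8 [440.  352.5  46.8] [-0.38  1.06 -1.02  2.35  1.96  1.36 -1.04]
0.007576301084156967
[-0.00343709 -0.00194407  0.00032109]
-30
lift [440.  352.5 126.8] [-0.63  0.66 -0.56  2.34  1.86  0.83 -1.06] [0. 0.]
stage [394.3  68.2 126.8] [-0.01  0.85 -1.22  2.44  1.39  1.41 -1.24] [29.93  6.84]
in [543.6  53.8 126.8] [-0.16  0.64 -0.48  2.34  1.76  0.83 -1.13] [0. 0.]
down [543.6  53.8 106.8] [-0.16  0.69 -0.47  2.35  1.82  0.85 -1.2 ] [0. 0.]
-24
lift [440.  352.5 126.8] [-0.63  0.66 -0.56  2.34  1.86  0.83 -1.06] [0. 0.]
stage [394.   68.  126.8] [ 0.03  0.82 -1.22  2.44  1.41  1.35 -1.11] [37.91  8.69]
in [543.3  53.6 126.8] [-0.1   0.64 -0.51  2.38  1.89  0.82 -1.12] [0. 0.]
down [543.3  53.6 106.8] [-0.11  0.69 -0.5   2.39  1.95  0.85 -1.19] [0. 0.]
-18
lift [440.  352.5 126.8] [-0.63  0.66 -0.56  2.34  1.86  0.83 -1.06] [0. 0.]
stage [393.8  67.8 126.8] [ 0.08  0.78 -1.22  2.44  1.44  1.27 -0.97] [45.22 10.39]
in [543.1  53.4 126.8] [-0.04  0.64 -0.54  2.42  2.01  0.8  -1.11] [0. 0.]
down [543.1  53.4 106.8] [-0.06  0.69 -0.52  2.43  2.08  0.84 -1.18] [0. 0.]
-12
lift [440.  352.5 126.8] [-0.63  0.66 -0.56  2.34  1.86  0.83 -1.06] [0. 0.]
stage [393.5  67.5 126.8] [ 0.16  0.74 -1.22  2.44  1.47  1.17 -0.81] [51.63 11.88]
in [542.8  53.1 126.8] [ 0.39  0.91 -1.22  2.44  1.91  1.25 -0.78] [0.18 0.04]
down [542.8  53.1 106.8] [ 0.38  0.98 -1.22  2.44  1.94  1.31 -0.79] [2.01 0.44]
```

Run:
```python
from h import *
im=ctrl.get_image("wrist"); a=im["color"][...,::-1]; b=ctrl.get_image("scene")["color"][...,::-1][60:165,240:380]
cv2.imwrite("pics/w3.png",np.hstack([cv2.resize(a,(400,300)),cv2.resize(b,(400,300))]))
```

```text
(no output)
```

View pics/w3.png

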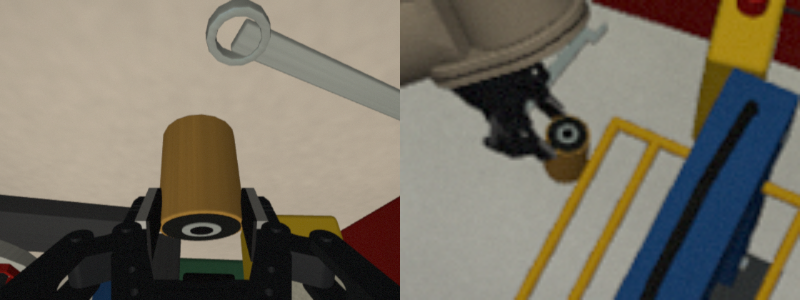

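Run:
```python
from h import *
p,Q,s=now(); print(p,s["width"],s["gripper_force"],s["force"])
W=np.eye(4);W[:3,:3]=Q.as_matrix();W[:3,3]=p
for n in("scene","top","wrist"):
    im=ctrl.get_image(n); T=W@im["T_tool_cam"] if n=="wrist" else im["T"]
    P=cloud(im,T); c=im["color"].astype(int); br=(c[...,0]>c[...,2]*1.8)&(c[...,0]>60)&(np.hypot(P[...,0]-446,P[...,1]-352)<45)&(P[...,2]>3)&(P[...,2]<85)
    q=P[br]; 
    if len(q)>20:
        print(n,len(q),np.percentile(q,[2,50,98],axis=0).round(1).tolist())
        for lo,hi in((5,20),(20,35),(35,50),(50,66)):
            k=q[(q[:,2]>lo)&(q[:,2]<hi)][:,:2]
            if len(k)>15:
                o=least=__import__("scipy.optimize",fromlist=["x"]).least_squares(lambda v:np.hypot(*(k-v).T)-27,[446,352],loss="soft_l1"); print(lo,len(k),o.x.round(1),o.cost/len(k))
    t=P[(P[...,2]>60)&(P[...,2]<80)&(np.hypot(P[...,0]-446,P[...,1]-352)<32)]
    if len(t)>20:
        A=np.c_[t[:,:2]-[446,352],np.ones(len(t))]; print("top",len(t),np.linalg.lstsq(A,t[:,2],rcond=None)[0].round(3),np.median(t,0).round(1))
```

```text
[439.93379062 352.53635886  46.74962615] 46.51551140434039 57.97584593296051 [-4.5127718  -4.66672686 12.03280259]
scene 146 [[423.3, 322.5, 9.4], [456.0, 330.0, 45.8], [472.0, 372.3, 73.8]]
5 23 [445.9 351.7] 1.1522180987995503
20 28 [445.6 351.9] 0.6773241231370497
35 28 [447.2 352. ] 0.7654823607538525
50 29 [446.4 352.5] 1.1182294411374756
top 205 [-5.1000e-02 -1.4000e-02  7.0852e+01] [446.9 350.1  71. ]
top 74 [-0.107 -0.176 74.003] [444.5 365.2  72.2]
wrist 14357 [[417.0, 327.6, 5.1], [420.5, 348.4, 44.0], [436.5, 374.1, 71.3]]
5 2335 [444.4 352.1] 0.08155657657033731
20 2742 [444.5 352.5] 0.09006810262274267
35 3187 [444.7 353. ] 0.09843096321012547
50 3858 [444.9 353.5] 0.11017816181544296
top 7084 [1.4700e-01 1.0000e-03 7.1258e+01] [427.7 350.8  71. ]
```

```bash
cat > nest.py <<'E'
from h import *
def redrect(im,ctr,rad=75,sh=1):
    c=im["color"].astype(int); v,u=np.nonzero((c[...,0]>c[...,1]*1.8)&(c[...,0]>c[...,2]*1.8)&(c[...,0]>70))
    p=np.array([ray(im,a,b,68) for a,b in zip(u,v)]); p=p[np.hypot(p[:,0]-ctr[0],p[:,1]-ctr[1])<rad]
    return len(p),cv2.minAreaRect(p[:,:2].astype(np.float32))
if __name__=="__main__":
    for n in("top","scene","w1"):
        im=np.load(n+".npy",allow_pickle=True).item(); print(n,redrect(im,(545,51),58))
    im=np.load("w1.npy",allow_pickle=True).item()
    print("pin",ray(im,483,217,115), "nest corners",[ray(im,a,b,68).round(0).tolist() for a,b in((511,235),(472,284),(530,335))])
E
python3 nest.py
cat > t4.py <<'E'
from kin import *
import json
D=D[:1]+json.load(open("D.json")); x,r=fit(D)
p,Q,s=now(); off=p-np.array([444.6,352.4,0]); q=s["qpos"]
import sys; az1=-24
for P,a in(((444.6,352.4,80),9),((470,240,80),0),((485,130,80),-12),((487,60,80),-24),((545.5,51,80),-24),((545.5,51,61),-24)):
    rz=R.from_euler("z",a-9,degrees=True); O=rz*Q; T=np.array(P)+rz.apply(off); o=ik(x,T,O,q); q=o.x; print(P,T.round(0),q.round(2),np.round(ikerr(x,q,T,O),2))
E
python3 t4.py
```

```text
top (48, ((542.6727905273438, 52.1822624206543), (79.02616119384766, 77.66590881347656), 83.65852355957031))
scene (30, ((530.9408569335938, 54.59366226196289), (79.96562957763672, 47.0160026550293), 83.41404724121094))
w1 (958, ((543.9478149414062, 54.238529205322266), (80.06609344482422, 81.58118438720703), 84.0177230834961))
pin [559.89105527 141.88139341 115.        ] nest corners [[586.0, 88.0, 68.0], [512.0, 98.0, 68.0], [502.0, 21.0, 68.0]]
(444.6, 352.4, 80) [440. 353. 127.] [-0.63  0.66 -0.56  2.34  1.86  0.83 -1.06] [0. 0.]
(470, 240, 80) [465. 241. 127.] [-0.11  0.89 -1.18  2.44  1.79  1.32 -0.97] [0.07 0.02]
(485, 130, 80) [481. 132. 127.] [ 0.1   0.88 -1.22  2.44  1.71  1.33 -0.96] [9.86 2.25]
(487, 60, 80) [483.  63. 127.] [ 0.19  0.89 -1.22  2.44  1.66  1.37 -1.04] [9.55 2.19]
(545.5, 51, 80) [542.  54. 127.] [-0.1   0.64 -0.51  2.38  1.89  0.82 -1.13] [0. 0.]
(545.5, 51, 61) [542.  54. 108.] [-0.12  0.69 -0.5   2.39  1.95  0.85 -1.2 ] [0. 0.]
```

```bash
sed -i 's/^for P,a in.*/for P,a in(((444.6,352.4,80),9),((470,280,100),-5),((490,200,100),-18),((502,115,100),-30),((507,60,90),-30),((543.5,53,75),-30),((543.5,53,61),-30)):/' t4.py; python3 t4.py
```

```text
(444.6, 352.4, 80) [440. 353. 127.] [-0.63  0.66 -0.56  2.34  1.86  0.83 -1.06] [0. 0.]
(470, 280, 100) [466. 281. 147.] [-0.58  0.6  -0.51  2.33  1.69  0.82 -1.05] [0. 0.]
(490, 200, 100) [486. 202. 147.] [-0.5   0.59 -0.47  2.33  1.61  0.83 -1.1 ] [0. 0.]
(502, 115, 100) [498. 118. 147.] [-0.38  0.58 -0.44  2.34  1.57  0.83 -1.14] [0. 0.]
(507, 60, 90) [503.  63. 137.] [-0.24  0.6  -0.47  2.41  1.73  0.83 -1.21] [0. 0.]
(543.5, 53, 75) [540.  56. 122.] [-0.17  0.66 -0.48  2.35  1.78  0.83 -1.15] [0. 0.]
(543.5, 53, 61) [540.  56. 108.] [-0.18  0.69 -0.47  2.35  1.82  0.85 -1.2 ] [0. 0.]
```

```bash
cat > t5.py <<'E'
from h import *
p,Q,s=now(); off=p-np.array([444.6,352.4,0])
W=[((444.6,352.4,0),9),((444.6,352.4,100),9),((470,280,100),-5),((490,200,100),-18),((502,115,100),-30)]
c=p.copy();O=Q
for (A,a),(B,b) in zip(W,W[1:]):
    n=3
    for i in range(1,n+1):
        f=i/n; rz=R.from_euler("z",a+(b-a)*f-9,degrees=True); T=(1-f)*np.array(A)+f*np.array(B)+rz.apply(off); O2=rz*Q
        d=O.inv().apply(T-c)/300; v=np.degrees((O.inv()*O2).as_rotvec())/90; print(d.round(3),v.round(3)); c,O=T,O2
E
python3 t5.py
```

```text
[-0.065  0.    -0.09 ] [ 0. -0.  0.]
[-0.065  0.    -0.09 ] [0. 0. 0.]
[-0.065  0.    -0.09 ] [0. 0. 0.]
[-0.013 -0.083  0.009] [ 0.031 -0.     0.042]
[-0.018 -0.081  0.013] [ 0.031 -0.     0.042]
[-0.023 -0.079  0.017] [ 0.031 -0.     0.042]
[-0.024 -0.086  0.017] [ 0.028 -0.     0.039]
[-0.03  -0.083  0.021] [ 0.028 -0.     0.039]
[-0.035 -0.08   0.025] [ 0.028 -0.     0.039]
[-0.034 -0.085  0.025] [ 0.026 -0.     0.036]
[-0.039 -0.082  0.028] [ 0.026 -0.     0.036]
[-0.043 -0.078  0.031] [ 0.026 -0.     0.036]
```

>>> {"name": "step_arm", "arguments": {"plan": [{"dx": -0.033, "dy": 0, "dz": -0.045, "ax": 0, "ay": 0, "az": 0, "gripper": 0}, {"dx": -0.032, "dy": 0, "dz": -0.045, "ax": 0, "ay": 0, "az": 0, "gripper": 0}, {"dx": -0.033, "dy": 0, "dz": -0.045, "ax": 0, "ay": 0, "az": 0, "gripper": 0}, {"dx": -0.032, "dy": 0, "dz": -0.045, "ax": 0, "ay": 0, "az": 0, "gripper": 0}, {"dx": -0.065, "dy": 0, "dz": -0.09, "ax": 0, "ay": 0, "az": 0, "gripper": 0}, {"dx": 0, "dy": 0, "dz": 0, "ax": 0, "ay": 0, "az": 0, "gripper": 0}]}}

```text
clock: 10.95
eef_pos: [439.7, 353.2, 146.5]
tool_rot: [3.134, 0.629, -2.988]
force: [0.7, 0.8, -5.4]
width: 46.1
gripper_force: 60.5
```

```bash
cat > bush.py <<'E'
from h import *
from scipy.optimize import least_squares
def bush_tool():
    "axis point & direction of brass bush in world from wrist depth"
    p,Q,s=now(); W=np.eye(4);W[:3,:3]=Q.as_matrix();W[:3,3]=p
    im=ctrl.get_image("wrist"); P=cloud(im,W@im["T_tool_cam"]); c=im["color"].astype(int)
    g=np.linalg.norm(P-p,axis=-1); m=(c[...,0]>c[...,2]*1.8)&(c[...,0]<c[...,1]*1.9)&(c[...,0]>50)&(g<95)
    q=P[m][::7]
    f=lambda v:np.hypot(q[:,0]-v[0]-v[2]*(q[:,2]-p[2]),q[:,1]-v[1]-v[3]*(q[:,2]-p[2]))-27
    o=least_squares(f,[p[0]+4,p[1],0,0],loss="soft_l1")
    zz=q[:,2]; return p,Q,s,o.x,np.percentile(zz,[.5,99.5]),len(q),im
if __name__=="__main__":
    p,Q,s,v,z,n,_=bush_tool(); print(p.round(1),s["width"],s["gripper_force"],"axis xy",v[:2].round(1),"lean",v[2:].round(3),"z",z.round(1),n,"bottom xy",(v[:2]+v[2:]*(z[0]-p[2])).round(1))
E
python3 log.py; python3 bush.py
```

```text
9 [439.7 353.2 146.5] [-0.3   0.83 -1.14  2.31  1.73  1.23 -0.86]
[439.7 353.2 146.5] 46.06552641953448 60.50047159194946 axis xy [444.8 354. ] lean [0.007 0.036] z [102.2 193.9] 2072 bottom xy [444.5 352.4]
```

>>> {"name": "step_arm", "arguments": {"plan": [{"dx": -0.013, "dy": -0.083, "dz": 0.009, "ax": 0.031, "ay": 0, "az": 0.042, "gripper": 0}, {"dx": -0.018, "dy": -0.081, "dz": 0.013, "ax": 0.031, "ay": 0, "az": 0.042, "gripper": 0}, {"dx": -0.023, "dy": -0.079, "dz": 0.017, "ax": 0.031, "ay": 0, "az": 0.042, "gripper": 0}, {"dx": -0.024, "dy": -0.086, "dz": 0.017, "ax": 0.028, "ay": 0, "az": 0.039, "gripper": 0}, {"dx": -0.03, "dy": -0.083, "dz": 0.021, "ax": 0.028, "ay": 0, "az": 0.039, "gripper": 0}, {"dx": -0.035, "dy": -0.08, "dz": 0.025, "ax": 0.028, "ay": 0, "az": 0.039, "gripper": 0}, {"dx": 0, "dy": 0, "dz": 0, "ax": 0, "ay": 0, "az": 0, "gripper": 0}]}}

```text
clock: 11.88
eef_pos: [486.3, 198.8, 145.0]
tool_rot: [3.141, 0.627, 2.821]
force: [-0.1, 0.9, -5.7]
width: 46.0
gripper_force: 60.6
```

```bash
python3 log.py; python3 bush.py
```

```text
10 [486.3 198.8 145. ] [-0.13  0.8  -1.07  2.32  1.59  1.27 -1.06]
[486.3 198.8 145. ] 45.95179058580229 60.61177611351013 axis xy [491.  197.3] lean [0.026 0.029] z [100.8 169.9] 2063 bottom xy [489.8 196. ]
```

>>> {"name": "step_arm", "arguments": {"plan": [{"dx": -0.034, "dy": -0.085, "dz": 0.025, "ax": 0.026, "ay": 0, "az": 0.036, "gripper": 0}, {"dx": -0.039, "dy": -0.082, "dz": 0.028, "ax": 0.026, "ay": 0, "az": 0.036, "gripper": 0}, {"dx": -0.043, "dy": -0.078, "dz": 0.031, "ax": 0.026, "ay": 0, "az": 0.036, "gripper": 0}, {"dx": 0, "dy": 0, "dz": 0, "ax": 0, "ay": 0, "az": 0, "gripper": 0}]}}

```text
clock: 12.42
eef_pos: [498.1, 115.8, 144.9]
tool_rot: [3.139, 0.627, 2.613]
force: [-0.8, 0.5, -5.2]
width: 46.2
gripper_force: 60.7
```

```bash
python3 log.py
cat > look.py <<'E'
from bush import *; import sys
from nest import redrect
p,Q,s,v,z,n,im=bush_tool(); bz=z[0]; b=np.r_[v[:2]+v[2:]*(bz-p[2]),bz]
print(p.round(1),s["width"],"bottom",b.round(1),"lean",v[2:].round(3))
W=np.eye(4);W[:3,:3]=Q.as_matrix();W[:3,3]=p; im["T"]=W@im["T_tool_cam"]
try: print(redrect(im,(544,53),58))
except Exception as e: print(e)
cv2.imwrite(f"pics/{sys.argv[1]}.png",im["color"][...,::-1]); np.save(sys.argv[1]+".npy",im,allow_pickle=True)
E
python3 look.py w4
```

```text
11 [498.1 115.8 144.9] [-0.01  0.78 -1.04  2.33  1.55  1.26 -1.12]
[498.1 115.8 144.9] 46.235831757342964 bottom [500.9 112.5  98.9] lean [0.028 0.021]
(1518, ((523.8421020507812, 31.524871826171875), (49.42233657836914, 107.75595092773438), 46.34629440307617))
```

View pics/w4.png

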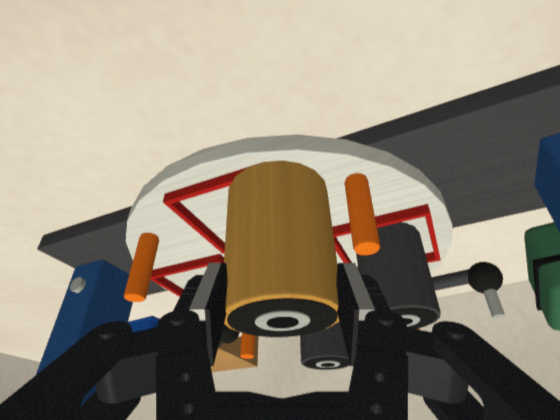

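The wrist view is upside down. It shows the bush held squarely, with pin tops at about (136,296) and (367,248) and an outer corner of the front nest's rim at (163,199).

```bash
python3 - <<'E'
from h import *
im=np.load("w4.npy",allow_pickle=True).item()
for a in((136,296,115),(367,248,115),(163,199,68),(222,250,68),(247,344,115)): print(a,ray(im,*a).round(1))
E
cat > t6.py <<'E'
from h import *
p,Q,s=now(); b=np.array([501.3,113,99]); off=p-b
legs(0,b,Q,(507,60,90),(543.5,53,80),(543.5,53,62))
E
python3 t6.py
```

```text
(136, 296, 115) [535.1 -29.7 115. ]
(367, 248, 115) [554.7 142.2 115. ]
(163, 199, 68) [499.1  21.1  68. ]
(222, 250, 68) [576.   13.1  68. ]
(247, 344, 115) [675.5 -26.6 115. ]
1 x [-0.0677 -0.1436  0.0853] total [-0.0677 -0.1436  0.0853]
1 x [-0.0753  0.0405  0.0957] total [-0.0753  0.0405  0.0957]
1 x [ 0.0351 -0.0002  0.0486] total [ 0.0351 -0.0002  0.0486]
```

>>> {"name": "step_arm", "arguments": {"plan": [{"dx": -0.034, "dy": -0.072, "dz": 0.043, "ax": 0, "ay": 0, "az": 0, "gripper": 0}, {"dx": -0.034, "dy": -0.072, "dz": 0.043, "ax": 0, "ay": 0, "az": 0, "gripper": 0}, {"dx": -0.037, "dy": 0.022, "dz": 0.047, "ax": 0, "ay": 0, "az": 0, "gripper": 0}, {"dx": -0.037, "dy": 0.022, "dz": 0.047, "ax": 0, "ay": 0, "az": 0, "gripper": 0}, {"dx": 0, "dy": 0, "dz": 0, "ax": 0, "ay": 0, "az": 0, "gripper": 0}]}}

```text
clock: 13.1
eef_pos: [540.9, 59.4, 125.7]
tool_rot: [3.136, 0.625, 2.614]
force: [-0.5, 0.0, -5.9]
width: 45.8
gripper_force: 60.9
```

```bash
python3 log.py; python3 look.py w5
```

```text
12 [540.9  59.4 125.7] [ 0.14  0.81 -1.    2.33  1.7   1.2  -1.03]
[540.9  59.4 125.7] 45.83004169148647 bottom [543.   55.9  61.8] lean [0.031 0.018]
(4254, ((542.3438110351562, 54.818336486816406), (80.75218200683594, 85.07902526855469), 83.9444808959961))
```

View pics/w5.png

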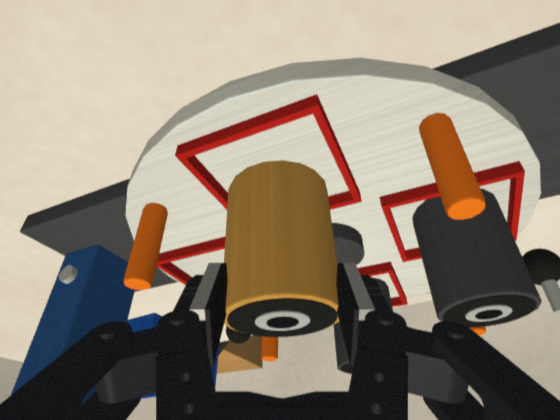

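The nest rim corners are at (177,152), (317,97) and (358,200). The bush sits above the nest, within about 1–2 mm of its centre, so I'll lower it.

>>> {"name": "step_arm", "arguments": {"plan": [{"dx": 0.008, "dy": 0.003, "dz": 0.011, "ax": 0, "ay": 0, "az": 0, "gripper": 0}, {"dx": 0.008, "dy": 0, "dz": 0.011, "ax": 0, "ay": 0, "az": 0, "gripper": 0}, {"dx": 0.008, "dy": 0, "dz": 0.011, "ax": 0, "ay": 0, "az": 0, "gripper": 0}, {"dx": 0.006, "dy": 0, "dz": 0.008, "ax": 0, "ay": 0, "az": 0, "gripper": 0}, {"dx": 0, "dy": 0, "dz": 0, "ax": 0, "ay": 0, "az": 0, "gripper": 0}]}}

```text
clock: 13.78
eef_pos: [540.3, 59.5, 110.3]
tool_rot: [3.139, 0.625, 2.616]
force: [0.1, -0.3, -5.3]
width: 46.4
gripper_force: 61.0
```

```bash
python3 bush.py
```

```text
[540.3  59.5 110.3] 46.371474537754445 61.0431969165802 axis xy [544.1  57.3] lean [0.046 0.01 ] z [ 61.8 135.1] 2139 bottom xy [541.8  56.8]
```

>>> {"name": "step_arm", "arguments": {"plan": [{"dx": 0.002, "dy": 0, "dz": 0.003, "ax": 0, "ay": 0, "az": 0, "gripper": 0}, {"dx": 0.002, "dy": 0, "dz": 0.003, "ax": 0, "ay": 0, "az": 0, "gripper": 0}, {"dx": 0.002, "dy": 0, "dz": 0.003, "ax": 0, "ay": 0, "az": 0, "gripper": 0}, {"dx": 0, "dy": 0, "dz": 0, "ax": 0, "ay": 0, "az": 0, "gripper": 0}]}}

```text
clock: 14.32
eef_pos: [540.7, 59.4, 107.5]
tool_rot: [3.138, 0.626, 2.616]
force: [-0.3, -0.2, -3.9]
width: 46.1
gripper_force: 61.4
```

>>> {"name": "step_arm", "arguments": {"plan": [{"dx": 0.002, "dy": 0, "dz": 0.002, "ax": 0, "ay": 0, "az": 0, "gripper": 0}, {"dx": 0, "dy": 0, "dz": 0, "ax": 0, "ay": 0, "az": 0, "gripper": 0}]}}

```text
clock: 14.58
eef_pos: [540.7, 59.4, 107.3]
tool_rot: [3.138, 0.627, 2.616]
force: [-4.1, -0.4, 3.8]
width: 46.2
gripper_force: 62.8
```

>>> {"name": "step_arm", "arguments": {"plan": [{"dx": 0, "dy": 0, "dz": 0, "ax": 0, "ay": 0, "az": 0, "gripper": 0.65}, {"dx": 0, "dy": 0, "dz": 0, "ax": 0, "ay": 0, "az": 0, "gripper": 0.75}, {"dx": 0, "dy": 0, "dz": 0, "ax": 0, "ay": 0, "az": 0, "gripper": 0.9}, {"dx": 0, "dy": 0, "dz": 0, "ax": 0, "ay": 0, "az": 0, "gripper": 0.9}, {"dx": 0, "dy": 0, "dz": 0, "ax": 0, "ay": 0, "az": 0, "gripper": 0.9}]}}

```text
clock: 15.2
eef_pos: [540.6, 59.5, 106.6]
tool_rot: [3.138, 0.626, 2.616]
force: [-0.3, -0.2, -0.9]
width: 77.1
gripper_force: 0.0
```

```bash
python3 bush.py
```

```text
[540.6  59.5 106.6] 77.06264517043658 0.0 axis xy [542.3  57. ] lean [ 0.    -0.003] z [ 61.2 130.6] 2159 bottom xy [542.3  57.2]
```

```bash
cat > t7.py <<'E'
from kin import *
import json
D=D[:1]+json.load(open("D.json")); x,r=fit(D); p,Q,s=now(); q=s["qpos"]; z=Q.as_matrix()[:,2]; y=-Q.as_matrix()[:,1]; y=y*np.sign(y[1])
print("z",z.round(2),"n",y.round(2))
O=np.array([633,44.5]); n=y[:2]
pin=lambda th:O+125*np.array([np.cos(np.radians(129+th)),np.sin(np.radians(129+th))])
a=np.r_[pin(0)+42*n,104]-3*z
W=[p-100*z,a-100*z,a]+[np.r_[pin(t)+23*n,104]-3*z for t in(0,10,20,30,40,48,56)]
for P in W:
    o=ik(x,P,Q,q); q=o.x; print(P.round(0),q.round(2),np.round(ikerr(x,q,P,Q),1))
legs(0,p,Q,*W)
W.append(W[-1]-100*z); o=ik(x,W[-1],Q,q); print(ikerr(x,o.x,W[-1],Q))
E
python3 t7.py
```

```text
z [ 0.51 -0.29 -0.81] n [0.5  0.87 0.  ]
[490.  89. 188.] [-0.32  0.46 -0.44  2.37  1.48  0.78 -0.99] [0. 0.]
[523. 208. 187.] [-0.55  0.55 -0.37  2.12  1.25  0.86 -0.84] [0. 0.]
[574. 179. 106.] [-0.4   0.73 -0.42  2.11  1.53  0.86 -1.02] [0. 0.]
[564. 162. 106.] [-0.38  0.72 -0.43  2.16  1.56  0.86 -1.06] [0. 0.]
[549. 147. 106.] [-0.37  0.71 -0.44  2.21  1.6   0.86 -1.12] [0. 0.]
[536. 130. 106.] [-0.35  0.7  -0.45  2.27  1.65  0.86 -1.17] [0. 0.]
[526. 110. 106.] [-0.32  0.69 -0.45  2.31  1.7   0.86 -1.21] [0. 0.]
[520.  89. 106.] [-0.28  0.69 -0.46  2.36  1.75  0.86 -1.24] [0. 0.]
[518.  72. 106.] [-0.24  0.69 -0.47  2.38  1.79  0.86 -1.26] [0. 0.]
[518.  54. 106.] [-0.2   0.68 -0.47  2.4   1.84  0.86 -1.27] [0. 0.]
2 x [ 0.     -0.     -0.1667] total [ 0.     -0.     -0.3333]
3 x [ 0.0282  0.1333 -0.0196] total [ 0.0846  0.4    -0.0589]
2 x [-0.     -0.      0.1667] total [-0.     -0.      0.3333]
1 x [-0.0001 -0.0633 -0.0002] total [-0.0001 -0.0633 -0.0002]
1 x [ 0.0161 -0.0698 -0.0119] total [ 0.0161 -0.0698 -0.0119]
1 x [ 0.006  -0.0722 -0.0046] total [ 0.006  -0.0722 -0.0046]
1 x [-0.0042 -0.0725  0.0028] total [-0.0042 -0.0725  0.0028]
1 x [-0.0144 -0.0705  0.0101] total [-0.0144 -0.0705  0.0101]
1 x [-0.0185 -0.0535  0.0132] total [-0.0185 -0.0535  0.0132]
1 x [-0.0243 -0.0498  0.0174] total [-0.0243 -0.0498  0.0174]
(np.float64(0.0006825168789096796), np.float64(0.0001940265076295703))
```

>>> {"name": "step_arm", "arguments": {"plan": [{"dx": 0, "dy": 0, "dz": -0.05, "ax": 0, "ay": 0, "az": 0, "gripper": 0.9}, {"dx": 0, "dy": 0, "dz": -0.09, "ax": 0, "ay": 0, "az": 0, "gripper": 0.9}, {"dx": 0, "dy": 0, "dz": -0.1, "ax": 0, "ay": 0, "az": 0, "gripper": 0.9}, {"dx": 0, "dy": 0, "dz": -0.093, "ax": 0, "ay": 0, "az": 0, "gripper": 0.9}, {"dx": 0.028, "dy": 0.133, "dz": -0.02, "ax": 0, "ay": 0, "az": 0, "gripper": 0}, {"dx": 0.028, "dy": 0.133, "dz": -0.02, "ax": 0, "ay": 0, "az": 0, "gripper": 0}, {"dx": 0.028, "dy": 0.133, "dz": -0.02, "ax": 0, "ay": 0, "az": 0, "gripper": 0}, {"dx": 0, "dy": 0, "dz": 0, "ax": 0, "ay": 0, "az": 0, "gripper": 0}, {"dx": 0, "dy": 0, "dz": 0, "ax": 0, "ay": 0, "az": 0, "gripper": 0}, {"dx": 0, "dy": 0, "dz": 0, "ax": 0, "ay": 0, "az": 0, "gripper": 0}]}}

```text
clock: 16.5
eef_pos: [522.4, 206.4, 188.0]
tool_rot: [3.139, 0.626, 2.616]
force: [0.1, 0.0, -0.3]
width: -0.1
gripper_force: 0.0
```

```bash
python3 log.py; python3 look.py w6
python3 - <<'E'
from h import *
p,Q,s=now(); z=Q.as_matrix()[:,2]; n=-Q.as_matrix()[:,1]; n*=np.sign(n[1]); print(s["width"])
a=np.r_[(554.3,141.6)+42*n[:2],104]-3*z; legs(0,p,Q,a)
E
```

```text
13 [522.4 206.4 188. ] [-0.13  0.75 -1.06  2.11  1.4   1.32 -0.95]
[522.4 206.4 188. ] -0.1427443684191033 bottom [487.3 237.3 202.6] lean [-0.949 -0.304]
(1911, ((542.7843017578125, 57.09977340698242), (84.61605072021484, 84.07767486572266), 83.93193817138672))
0.10300855379364945
2 x [0.0011 0.0027 0.1669] total [0.0021 0.0054 0.3337]
```

View pics/w6.png

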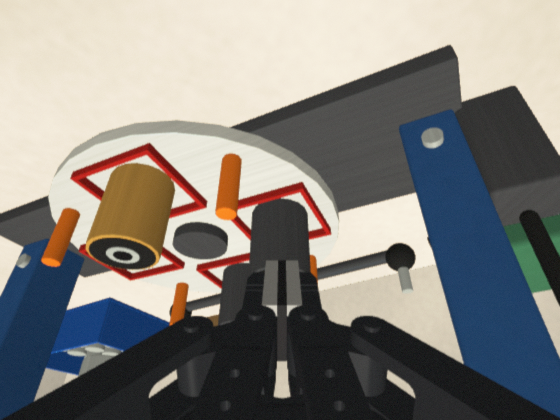

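The brass bush stands in the front nest. The push pin's top is at (228,214), to the left of the closed fingers in this flipped view. I'll check its position before moving in.

Run:
```python
from h import *
im=np.load("w6.npy",allow_pickle=True).item()
for a in((228,214),(51,262)): print(ray(im,*a,115).round(1))
```

```text
[556.5 143.4 115. ]
[537.1 -32.8 115. ]
```

>>> {"name": "step_arm", "arguments": {"plan": [{"dx": 0.001, "dy": 0.002, "dz": 0.085, "ax": 0, "ay": 0, "az": 0, "gripper": 0}, {"dx": 0.001, "dy": 0.002, "dz": 0.085, "ax": 0, "ay": 0, "az": 0, "gripper": 0}, {"dx": 0, "dy": 0.001, "dz": 0.085, "ax": 0, "ay": 0, "az": 0, "gripper": 0}, {"dx": 0, "dy": 0, "dz": 0.079, "ax": 0, "ay": 0, "az": 0, "gripper": 0}, {"dx": 0, "dy": 0, "dz": 0, "ax": 0, "ay": 0, "az": 0, "gripper": 0}]}}

```text
clock: 17.18
eef_pos: [573.8, 177.7, 104.9]
tool_rot: [-3.141, 0.625, 2.615]
force: [-0.7, 0.4, -0.0]
width: 0.2
gripper_force: 0.0
```

>>> {"name": "step_arm", "arguments": {"plan": [{"dx": 0, "dy": -0.032, "dz": 0, "ax": 0, "ay": 0, "az": 0, "gripper": 0}, {"dx": 0, "dy": -0.031, "dz": 0, "ax": 0, "ay": 0, "az": 0, "gripper": 0}, {"dx": 0.008, "dy": -0.035, "dz": -0.006, "ax": 0, "ay": 0, "az": 0, "gripper": 0}, {"dx": 0.008, "dy": -0.035, "dz": -0.006, "ax": 0, "ay": 0, "az": 0, "gripper": 0}, {"dx": 0.003, "dy": -0.036, "dz": -0.002, "ax": 0, "ay": 0, "az": 0, "gripper": 0}, {"dx": 0.003, "dy": -0.036, "dz": -0.002, "ax": 0, "ay": 0, "az": 0, "gripper": 0}, {"dx": 0, "dy": 0, "dz": 0, "ax": 0, "ay": 0, "az": 0, "gripper": 0}]}}

```text
clock: 18.05
eef_pos: [535.7, 129.9, 105.9]
tool_rot: [3.139, 0.626, 2.617]
force: [-0.3, 0.0, -0.2]
width: 0.3
gripper_force: 0.0
```

```bash
python3 look.py w7
```

```text
[535.7 129.9 105.9] 0.26677077438910596 bottom [516.6  99.2  60.8] lean [-0.258 -0.217]
(3705, ((541.7694091796875, 57.31300354003906), (85.15550994873047, 86.55152130126953), 83.9640884399414))
```

View pics/w7.png

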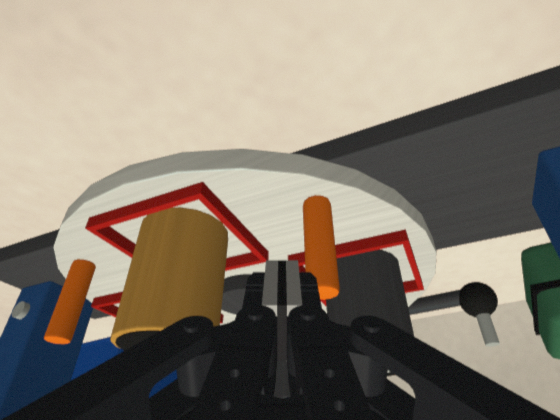

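The table has not turned. The pin, with its top at (327,292), is now on the other side of the fingers, so they slipped past it. I'll measure the fingertip geometry in the tool frame.

Run:
```python
from h import *
im=np.load("w7.npy",allow_pickle=True).item(); Tc=im["T_tool_cam"]
print(np.round(Tc,2).tolist())
for u,v in((270,264),(294,264),(270,300),(294,300),(252,310),(312,310),(281,340)): print((u,v),px(im,u,v,Tc).round(1))
for u,v in((327,292),(325,210),(75,335)): print("pin",(u,v),px(im,u,v,Tc).round(1),ray(im,u,v,115).round(1),px(im,u,v).round(1))
print([px(im,u,v).round(1).tolist() for u,v in((150,170),(300,170))])
```

```text
[[-0.0, -0.95, -0.3, 77.44], [1.0, -0.0, -0.0, 0.71], [-0.0, -0.3, 0.95, -155.91], [0.0, 0.0, 0.0, 1.0]]
(270, 264) [ 10.7  -4.  -20.6]
(294, 264) [ 10.2   5.8 -19.6]
(270, 300) [ 10.3  -3.2 -46.8]
(294, 300) [ 10.8   4.8 -47.6]
(252, 310) [ 13.4  -8.4 -57.5]
(312, 310) [ 13.4  10.  -57.5]
(281, 340) [ -2.5   0.5 -50.9]
pin (327, 292) [-13.   22.1  -2. ] [555.2 144.2 115. ] [554.8 144.4 115.2]
pin (325, 210) [16.8 23.8 31.4] [494.9 170.8 115. ] [551.9 148.2  70.6]
pin (75, 335) [-166.1 -215.3  172.3] [536.  -14.4 115. ] [ 632.1 -174.3   63.2]
[[493.5, 75.1, 54.5], [530.4, 144.9, 57.4]]
```

The fingers actually end about 20 mm behind the TCP when shut, so they passed above the pin. I'll redo the push about 37 mm deeper.

```bash
cat > t8.py <<'E'
from kin import *
import json
D=D[:1]+json.load(open("D.json")); x,r=fit(D); p,Q,s=now(); q=s["qpos"]; z=Q.as_matrix()[:,2]; y=-Q.as_matrix()[:,1]; y=y*np.sign(y[1])
c0=np.array([555.5,143.7]); n=y[:2]
O=c0+125*np.array([np.cos(np.radians(-51)),np.sin(np.radians(-51))]); print(O)
pin=lambda th:O+125*np.array([np.cos(np.radians(129+th)),np.sin(np.radians(129+th))])
f=lambda t,k:np.r_[pin(t)+k*n,100]+30*z
a=f(0,32)
W=[p-60*z,a-110*z,a]+[f(t,15) for t in(0,10,20,30,40,48,56,62)]
for P in W:
    o=ik(x,P,Q,q); q=o.x; print(P.round(0),q.round(2),np.round(ikerr(x,q,P,Q),1))
legs(0,p,Q,*W)
W.append(W[-1]-120*z); o=ik(x,W[-1],Q,q); print(ikerr(x,o.x,W[-1],Q))
E
python3 t8.py
```

```text
[634.16504888  46.55675482]
[506. 148. 155.] [-0.44  0.58 -0.43  2.28  1.47  0.83 -1.06] [0. 0.]
[531. 195. 165.] [-0.5   0.59 -0.39  2.14  1.34  0.85 -0.92] [0. 0.]
[587. 163.  76.] [-0.36  0.8  -0.43  2.12  1.63  0.87 -1.09] [0. 0.]
[578. 148.  76.] [-0.34  0.79 -0.44  2.16  1.67  0.87 -1.12] [0. 0.]
[563. 133.  76.] [-0.32  0.78 -0.44  2.21  1.71  0.87 -1.18] [0. 0.]
[550. 115.  76.] [-0.3   0.78 -0.45  2.27  1.76  0.88 -1.23] [0. 0.]
[540.  96.  76.] [-0.28  0.77 -0.45  2.31  1.81  0.88 -1.28] [0. 0.]
[534.  75.  76.] [-0.24  0.77 -0.45  2.35  1.86  0.89 -1.31] [0. 0.]
[532.  57.  76.] [-0.2   0.77 -0.46  2.38  1.91  0.89 -1.32] [0. 0.]
[532.  40.  76.] [-0.16  0.77 -0.46  2.4   1.95  0.89 -1.33] [0. 0.]
[534.  27.  76.] [-0.12  0.77 -0.46  2.4   1.98  0.89 -1.33] [0. 0.]
2 x [-0.   0.  -0.1] total [-0.   0.  -0.2]
1 x [-0.0156  0.1764 -0.0301] total [-0.0156  0.1764 -0.0301]
2 x [0.     0.     0.1833] total [0.     0.     0.3667]
1 x [-0.0001 -0.0567 -0.0001] total [-0.0001 -0.0567 -0.0001]
1 x [ 0.0161 -0.0698 -0.0119] total [ 0.0161 -0.0698 -0.0119]
1 x [ 0.006  -0.0722 -0.0046] total [ 0.006  -0.0722 -0.0046]
1 x [-0.0042 -0.0725  0.0028] total [-0.0042 -0.0725  0.0028]
1 x [-0.0144 -0.0705  0.0101] total [-0.0144 -0.0705  0.0101]
1 x [-0.0185 -0.0535  0.0132] total [-0.0185 -0.0535  0.0132]
1 x [-0.0243 -0.0498  0.0174] total [-0.0243 -0.0498  0.0174]
1 x [-0.0218 -0.0344  0.0156] total [-0.0218 -0.0344  0.0156]
(np.float64(0.022770176773167592), np.float64(0.005273139918380763))
```

>>> {"name": "step_arm", "arguments": {"plan": [{"dx": 0, "dy": 0, "dz": -0.1, "ax": 0, "ay": 0, "az": 0, "gripper": 0}, {"dx": 0, "dy": 0, "dz": -0.1, "ax": 0, "ay": 0, "az": 0, "gripper": 0}, {"dx": -0.008, "dy": 0.088, "dz": -0.015, "ax": 0, "ay": 0, "az": 0, "gripper": 0}, {"dx": -0.008, "dy": 0.088, "dz": -0.015, "ax": 0, "ay": 0, "az": 0, "gripper": 0}, {"dx": 0, "dy": 0, "dz": 0.09, "ax": 0, "ay": 0, "az": 0, "gripper": 0}, {"dx": 0, "dy": 0, "dz": 0.09, "ax": 0, "ay": 0, "az": 0, "gripper": 0}, {"dx": 0, "dy": 0, "dz": 0.09, "ax": 0, "ay": 0, "az": 0, "gripper": 0}, {"dx": 0, "dy": 0, "dz": 0.03, "ax": 0, "ay": 0, "az": 0, "gripper": 0}, {"dx": 0, "dy": 0, "dz": 0, "ax": 0, "ay": 0, "az": 0, "gripper": 0}]}}

```text
clock: 19.23
eef_pos: [576.5, 168.8, 91.7]
tool_rot: [3.138, 0.625, 2.616]
force: [-0.3, 0.0, 0.7]
width: 0.1
gripper_force: 0.0
```

>>> {"name": "step_arm", "arguments": {"plan": [{"dx": 0, "dy": 0, "dz": 0.02, "ax": 0, "ay": 0, "az": 0, "gripper": 0}, {"dx": 0, "dy": 0, "dz": 0.02, "ax": 0, "ay": 0, "az": 0, "gripper": 0}, {"dx": 0, "dy": 0, "dz": 0.02, "ax": 0, "ay": 0, "az": 0, "gripper": 0}, {"dx": 0, "dy": 0, "dz": 0, "ax": 0, "ay": 0, "az": 0, "gripper": 0}]}}

```text
clock: 19.73
eef_pos: [585.8, 162.9, 77.0]
tool_rot: [3.139, 0.626, 2.616]
force: [-0.5, -0.1, 0.1]
width: -0.1
gripper_force: 0.0
```

Run:
```python
from h import *
p,Q,s=now(); z=Q.as_matrix()[:,2]; n=-Q.as_matrix()[:,1]; n*=np.sign(n[1]); print(p,s["force"])
im=ctrl.get_image("wrist"); Tc=im["T_tool_cam"]
t=cloud(im,Tc); m=(abs(t[...,1])<14)&(t[...,0]>-15)&(t[...,0]<14)&(t[...,2]<60); k=t[m]; print("finger z max",np.percentile(k[:,2],[90,99,99.9]))
c=im["color"].astype(int); W=np.eye(4);W[:3,:3]=Q.as_matrix();W[:3,3]=p; P=cloud(im,W@Tc)
o=(c[...,0]>c[...,1]*1.8)&(c[...,1]>c[...,2]*1.5)&(P[...,2]>75)&(P[...,2]<113)&(np.hypot(P[...,0]-556,P[...,1]-143)<40)
print(o.sum(),np.median(P[o],0),"tool",np.median(t[o],0))
legs(0,p,Q,np.r_[np.array([555.5,143.7])+32*n[:2],100]+30*z)
```

```text
[585.81964168 162.91527611  76.97907403] [-0.46495285 -0.06719108  0.1395994 ]
finger z max [17.77011916 27.35354662 29.7471685 ]
3093 [550.23686574 146.74969681  94.24887264] tool [  7.09810709 -31.78757604 -26.51120113]
1 x [0.     0.0008 0.0053] total [0.     0.0008 0.0053]
```

>>> {"name": "step_arm", "arguments": {"plan": [{"dx": 0, "dy": -0.028, "dz": 0, "ax": 0, "ay": 0, "az": 0, "gripper": 0}, {"dx": 0, "dy": -0.028, "dz": 0, "ax": 0, "ay": 0, "az": 0, "gripper": 0}, {"dx": 0.008, "dy": -0.035, "dz": -0.006, "ax": 0, "ay": 0, "az": 0, "gripper": 0}, {"dx": 0.008, "dy": -0.035, "dz": -0.006, "ax": 0, "ay": 0, "az": 0, "gripper": 0}, {"dx": 0, "dy": 0, "dz": 0, "ax": 0, "ay": 0, "az": 0, "gripper": 0}]}}

```text
clock: 20.4
eef_pos: [561.0, 132.9, 77.4]
tool_rot: [3.139, 0.626, 2.617]
force: [0.6, 5.0, -1.2]
width: 0.0
gripper_force: 2.4
```

Contact at 5 N, so I'll keep pushing.

>>> {"name": "step_arm", "arguments": {"plan": [{"dx": 0.003, "dy": -0.036, "dz": -0.002, "ax": 0, "ay": 0, "az": 0, "gripper": 0}, {"dx": 0.003, "dy": -0.036, "dz": -0.002, "ax": 0, "ay": 0, "az": 0, "gripper": 0}, {"dx": -0.002, "dy": -0.036, "dz": 0.001, "ax": 0, "ay": 0, "az": 0, "gripper": 0}, {"dx": -0.002, "dy": -0.036, "dz": 0.001, "ax": 0, "ay": 0, "az": 0, "gripper": 0}, {"dx": 0, "dy": 0, "dz": 0, "ax": 0, "ay": 0, "az": 0, "gripper": 0}]}}

```text
clock: 21.02
eef_pos: [539.2, 96.3, 77.5]
tool_rot: [3.138, 0.626, 2.616]
force: [-0.7, 2.6, 0.2]
width: -0.0
gripper_force: 1.0
```

```bash
cat > pin.py <<'E'
from h import *
p,Q,s=now(); W=np.eye(4);W[:3,:3]=Q.as_matrix();W[:3,3]=p
im=ctrl.get_image("wrist"); P=cloud(im,W@im["T_tool_cam"]); c=im["color"].astype(int); t=cloud(im,im["T_tool_cam"])
o=(c[...,0]>c[...,1]*1.8)&(c[...,1]>c[...,2]*1.5)&(P[...,2]>75)&(P[...,2]<116)
k,l=cv2.connectedComponents(o.astype(np.uint8))
for i in range(1,k):
    if (l==i).sum()>150:
        m=np.median(P[l==i],0); print((l==i).sum(),m.round(0),"ang",np.degrees(np.arctan2(m[1]-46,m[0]-634)).round(1)%360,"tool",np.median(t[l==i],0).round(0))
E
python3 pin.py
```

```text
2980 [510.  89.  94.] ang 160.7 tool [  7. -20. -26.]
1587 [669. 164.  94.] ang 73.6 tool [-74. 123.  33.]
```

>>> {"name": "step_arm", "arguments": {"plan": [{"dx": -0.007, "dy": -0.035, "dz": 0.005, "ax": 0, "ay": 0, "az": 0, "gripper": 0}, {"dx": -0.007, "dy": -0.035, "dz": 0.005, "ax": 0, "ay": 0, "az": 0, "gripper": 0}, {"dx": -0.009, "dy": -0.027, "dz": 0.006, "ax": 0, "ay": 0, "az": 0, "gripper": 0}, {"dx": -0.009, "dy": -0.027, "dz": 0.006, "ax": 0, "ay": 0, "az": 0, "gripper": 0}, {"dx": -0.024, "dy": -0.05, "dz": 0.017, "ax": 0, "ay": 0, "az": 0, "gripper": 0}, {"dx": 0, "dy": 0, "dz": -0.19, "ax": 0, "ay": 0, "az": 0, "gripper": 0}, {"dx": 0, "dy": 0, "dz": -0.19, "ax": 0, "ay": 0, "az": 0, "gripper": 0}, {"dx": 0, "dy": 0, "dz": 0, "ax": 0, "ay": 0, "az": 0, "gripper": 0}]}}

```text
clock: 22.08
eef_pos: [473.5, 74.3, 173.1]
tool_rot: [3.135, 0.631, 2.615]
force: [1.1, -0.2, -0.1]
width: -0.2
gripper_force: 0.0
```

```bash
python3 pin.py
```

```text
1375 [550. 142. 101.] ang 131.3 tool [17. 96. 78.]
884 [532. -30.  99.] ang 216.7 tool [-41. -61. 120.]
```

>>> {"name": "step_arm", "arguments": {"plan": [{"dx": 0, "dy": 0, "dz": 0, "ax": 0, "ay": 0, "az": 0, "gripper": 0}, {"dx": 0, "dy": 0, "dz": 0, "ax": 0, "ay": 0, "az": 0, "gripper": 0}, {"dx": 0, "dy": 0, "dz": 0, "ax": 0, "ay": 0, "az": 0, "gripper": 0}, {"dx": 0, "dy": 0, "dz": 0, "ax": 0, "ay": 0, "az": 0, "gripper": 0}, {"dx": 0, "dy": 0, "dz": 0, "ax": 0, "ay": 0, "az": 0, "gripper": 0}, {"dx": 0, "dy": 0, "dz": 0, "ax": 0, "ay": 0, "az": 0, "gripper": 0}, {"dx": 0, "dy": 0, "dz": 0, "ax": 0, "ay": 0, "az": 0, "gripper": 0}, {"dx": 0, "dy": 0, "dz": 0, "ax": 0, "ay": 0, "az": 0, "gripper": 0}]}}

```text
clock: 23.12
eef_pos: [473.1, 74.3, 170.0]
tool_rot: [3.138, 0.626, 2.616]
force: [-0.9, -1.0, 0.3]
width: -0.5
gripper_force: 0.0
```

```bash
python3 pin.py
python3 - <<'E'
from h import *
cv2.imwrite("pics/w8.png",ctrl.get_image("wrist")["color"][...,::-1])
E
```

```text
1394 [547. 140. 101.] ang 132.6 tool [15. 94. 75.]
880 [534. -32.  99.] ang 217.9 tool [-45. -62. 120.]
```

View pics/w8.png

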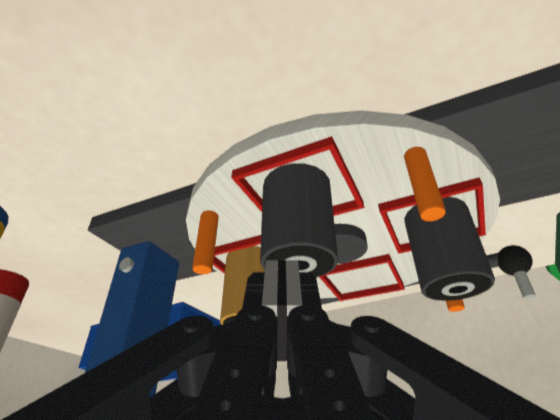

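The table has indexed. Dark bush A is in front at (298,215), B is at the left at (448,245), and the brass bush is at the right under the ram at (242,285). All three stand upright and the arm is clear.

```bash
python3 -c "
from cell import ctrl; print(ctrl.finish_job())"
```

```text
the job is handed in; nothing more can be done
None
```

The job is handed in at about 23 s: the brass bush stands in its nest under the ram, the table is in the next detent, and both dark bushes rode along upright; the hand-in call returned no verdict.

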